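# Plant the stabiliser leg, level the check plate and load it

### The job

Get the tilting check plate ready and load it, in this order: wind the stabiliser leg's crank clockwise until its foot bears firmly on the steel pad below and the crank has clearly stiffened, without forcing it; next turn the levelling knob until the plate sits level; and only then lay every grip tube that is on the bench onto the plate, one to a cradle between its four pins, centred along it, with the square heads to the far side of the plate, away from the robot. At the end the leg must still bear firmly and the plate still be level; leave the screwdriver, the red box and the steel cup alone.

Things in the scene. Friction and masses are not known exactly. Their poses are not given: they have to be found in the camera images.
- stand: Grey steel stand bolted to the bench, base 120 x 440 mm; carries the tilting plate, the levelling knob (at the -y end) and the crank-down stabiliser leg (at the +y end). Origin: bench level, under the middle of the plate; x to its far side, away from the robot, y along its length.
- crank_axis (a point): Point on the vertical axis of the leg's crank, at grip height (about 163 mm above the bench), over a dark gearbox 60 x 60 mm at the stand's +y end.
- crank_grip (a point): Middle height of the black upright crank handle: a round grip, 24 mm diameter, 45 mm tall, its top 20 mm above this point, on a flat arm, 62 mm from the crank axis. It spins freely on its own pin, so it can be held at a fixed tool orientation while it is carried round.
- jack_crank (a joint): Crank angle (rad), growing clockwise seen from above; clockwise winds the leg DOWN, 3.2 mm per rad. Unloaded: about 0.25 N m (4 N at the handle). Once the foot presses on the pad, the handle push rises about 3 N and the foot force about 60 N per further rad. It stays where left up to about 80 N at the foot; wound further it eases back to that when let go.
- jack_foot: Sprung rubber foot of the leg, disc 52 mm diameter, on a steel rod under the gearbox; origin: centre of its underside. It begins roughly 24 to 40 mm above the pad. After touching, it stays put while its spring (18 N per mm) is compressed.
- ground_pad: Round steel pad, 72 mm diameter, fixed on the bench under the foot; the height it stands up varies, 6 to 14 mm. Origin: centre of its top face.
- check_plate: Aluminium plate 120 x 310 x 12 mm, pivoted along its x axis at mid length, so its +y and -y ends rise and fall. Origin: on the pivot, 54 mm above the bench; top face 21 mm above it along its z. Level when its z is vertical: its top is then flush with the grey posts at its ends, 75 mm above the bench. Carries four cradles, each of four upright pins 8 mm thick, 15 mm high.
- level_knob (a joint): Angle (rad) of the levelling knob, growing clockwise seen from above. The plate tilts 0.03 rad per rad of knob: turning clockwise raises the +y end. The plate is level at 0; it starts with the +y end too low. Friction 0.15 N m, stays where it is left.
- knob_grip (a point): Centre of the black bar grip of the levelling knob, which stands on the grey post at the stand's -y end; vertical axis; bar 50 mm long (along this point's x axis), 16 mm wide, its top 14 mm above this point.
- cradle0 (a point): Middle of cradle 0 (from the -y end; pitch 75 mm), on the plate's top face; axes as the plate's: x across the plate, the way a tube lies. Pins at 36 mm to either side along x and 25 mm along y (42 mm clear between them for a 32 mm tube).
- cradle1 (a point): Middle of cradle 1 (from the -y end; pitch 75 mm), on the plate's top face; axes as the plate's: x across the plate, the way a tube lies. Pins at 36 mm to either side along x and 25 mm along y (42 mm clear between them for a 32 mm tube).
- cradle2 (a point): Middle of cradle 2 (from the -y end; pitch 75 mm), on the plate's top face; axes as the plate's: x across the plate, the way a tube lies. Pins at 36 mm to either side along x and 25 mm along y (42 mm clear between them for a 32 mm tube).
- cradle3 (a point): Middle of cradle 3 (from the -y end; pitch 75 mm), on the plate's top face; axes as the plate's: x across the plate, the way a tube lies. Pins at 36 mm to either side along x and 25 mm along y (42 mm clear between them for a 32 mm tube).
- tube0: Dark steel grip tube lying on the bench, 110 mm long: round, 32 mm diameter, 76 mm of its length, then a square clamp head 32 x 32 x 34 mm at its +x end. Origin: on its axis at mid length; axis x. About 0.3 kg. May be absent.
- tube0_head (a point): Centre of that tube's square head, 38 mm from the tube's origin along its +x.
- tube1: Dark steel grip tube lying on the bench, 110 mm long: round, 32 mm diameter, 76 mm of its length, then a square clamp head 32 x 32 x 34 mm at its +x end. Origin: on its axis at mid length; axis x. About 0.3 kg. May be absent.
- tube1_head (a point): Centre of that tube's square head, 38 mm from the tube's origin along its +x.
- tube2: Dark steel grip tube lying on the bench, 110 mm long: round, 32 mm diameter, 76 mm of its length, then a square clamp head 32 x 32 x 34 mm at its +x end. Origin: on its axis at mid length; axis x. About 0.3 kg. May be absent.
- tube2_head (a point): Centre of that tube's square head, 38 mm from the tube's origin along its +x.
- tube3: Dark steel grip tube lying on the bench, 110 mm long: round, 32 mm diameter, 76 mm of its length, then a square clamp head 32 x 32 x 34 mm at its +x end. Origin: on its axis at mid length; axis x. About 0.3 kg. May be absent.
- tube3_head (a point): Centre of that tube's square head, 38 mm from the tube's origin along its +x.
- screwdriver: Bystander: yellow-handled screwdriver lying past the knob end of the stand.
- red_box: Bystander: open red box 90 x 130 x 60 mm beyond the stand; origin under its middle.
- steel_mug: Bystander: steel cup, 72 mm diameter, 85 mm tall; origin under its middle.
Not all that is in view belongs to the job. Leave any purple look-alike of the tube3 alone.

How it is judged:
On the way, in this order (a step that is already met when the one before it is completed fails the run):
1. the leg's foot bears firmly on the pad (over 25 N) (contact force between jack_foot and ground_pad above 25 N), for 0.5 s.
2. the plate is level within 0.02 rad, the foot still bearing (angle between check_plate's own z axis and vertical below 0.02 rad and contact force between jack_foot and ground_pad above 25 N), for 0.5 s.
At the end, for the whole second after the job is handed in: The foot presses on the pad with over 25 N, the plate is level within 0.02 rad, and every tube present lies at rest on the plate in a cradle (within 15 mm along it and 10 mm across it, axis within 0.2 rad), square head to the far side (all of step 2 and ((x of tube0 in the frame of cradle0 between -0.015 and 0.015 m and y of tube0 in the frame of cradle0 between -0.01 and 0.01 m) or (x of tube0 in the frame of cradle1 between -0.015 and 0.015 m and y of tube0 in the frame of cradle1 between -0.01 and 0.01 m) or (x of tube0 in the frame of cradle2 between -0.015 and 0.015 m and y of tube0 in the frame of cradle2 between -0.01 and 0.01 m) or (x of tube0 in the frame of cradle3 between -0.015 and 0.015 m and y of tube0 in the frame of cradle3 between -0.01 and 0.01 m)) and z of tube0 in the frame of cradle0 between 0.01 and 0.022 m and x of each of tube0_head, tube1_head, tube2_head, tube3_head in the frame of check_plate above 0.018 m and angle between the x axis of each of tube0, tube1, tube2, tube3 and the x axis of check_plate, either way round below 0.2 rad and linear speed of each of tube0, tube1, tube2, tube3 below 0.02 m/s and ((x of tube1 in the frame of cradle0 between -0.015 and 0.015 m and y of tube1 in the frame of cradle0 between -0.01 and 0.01 m) or (x of tube1 in the frame of cradle1 between -0.015 and 0.015 m and y of tube1 in the frame of cradle1 between -0.01 and 0.01 m) or (x of tube1 in the frame of cradle2 between -0.015 and 0.015 m and y of tube1 in the frame of cradle2 between -0.01 and 0.01 m) or (x of tube1 in the frame of cradle3 between -0.015 and 0.015 m and y of tube1 in the frame of cradle3 between -0.01 and 0.01 m)) and z of tube1 in the frame of cradle0 between 0.01 and 0.022 m and ((x of tube2 in the frame of cradle0 between -0.015 and 0.015 m and y of tube2 in the frame of cradle0 between -0.01 and 0.01 m) or (x of tube2 in the frame of cradle1 between -0.015 and 0.015 m and y of tube2 in the frame of cradle1 between -0.01 and 0.01 m) or (x of tube2 in the frame of cradle2 between -0.015 and 0.015 m and y of tube2 in the frame of cradle2 between -0.01 and 0.01 m) or (x of tube2 in the frame of cradle3 between -0.015 and 0.015 m and y of tube2 in the frame of cradle3 between -0.01 and 0.01 m)) and z of tube2 in the frame of cradle0 between 0.01 and 0.022 m and ((x of tube3 in the frame of cradle0 between -0.015 and 0.015 m and y of tube3 in the frame of cradle0 between -0.01 and 0.01 m) or (x of tube3 in the frame of cradle1 between -0.015 and 0.015 m and y of tube3 in the frame of cradle1 between -0.01 and 0.01 m) or (x of tube3 in the frame of cradle2 between -0.015 and 0.015 m and y of tube3 in the frame of cradle2 between -0.01 and 0.01 m) or (x of tube3 in the frame of cradle3 between -0.015 and 0.015 m and y of tube3 in the frame of cradle3 between -0.01 and 0.01 m)) and z of tube3 in the frame of cradle0 between 0.01 and 0.022 m); the robot touches nothing.
It fails at once if the leg is forced: foot force over 170 N (contact force between jack_foot and ground_pad above 170 N).
It fails at once if a tube is put on the plate while the plate is clearly tilted (over 0.045 rad) or before the foot bears on the pad (contact force between any of tube0, tube1, tube2, tube3 and check_plate above 1 N and (angle between check_plate's own z axis and vertical above 0.045 rad or contact force between jack_foot and ground_pad below 3 N)).
It fails at once if the screwdriver is disturbed (moved over 30 mm) (distance of screwdriver from where it was at the start of the episode above 0.03 m).
It fails at once if the red box is disturbed (moved over 30 mm) (distance of red_box from where it was at the start of the episode above 0.03 m).
It fails at once if the steel mug is disturbed (moved over 30 mm) (distance of steel_mug from where it was at the start of the episode above 0.03 m).
Of tube0, tube1, tube2, tube3 only 3 to 4 are there at a start; the rules pass over those that are not, and their reading is None.
At some moment in a run one of tube0, tube1, tube2, tube3 may be knocked a few centimetres aside while the robot is not near it.
Once in a run the grip may slacken for a moment while it holds something.
It also fails if it takes over 210 s, if anything falls off the work surface, if the arm or the gripper's body presses on something with over 40 N, if the wrist force passes 120 N, or if a joint passes its speed limit or range.

### The arm

A 6-joint arm with a two-finger parallel gripper is mounted at the origin on the work surface. World frame = base frame: x ahead of the robot, y to its left, z up, the work surface at z = 0. Lengths are in m, angles in rad, forces in N, time in s.
With the tool pointing down it reaches from about 0.375 to 0.9 m from the base axis. Payload 3.1 kg.
Tool frame: the origin (TCP) lies midway between the tips of the shut fingers; the grasp point (between the pads) lies manip.hold_point_z behind it (manip.hold_point_z is the distance from the TCP to the grasp point, in m); z points along the fingers, x is the direction in which the jaws open and shut, and the axes are right-handed (so a half turn about z gives the same grasp; the last joint's range is limited). The gripper opens to 85 mm and grips with 20 to 120 N. Pads are 22 mm wide; open, the fingers measure 114 mm over their backs; the gripper's body (76 mm by 85 mm) begins 54 mm behind the grasp point. The pads swing forward as they close: fully open they stand 13 mm farther back than shut.
Start: joints at [0.962, 0.527, 1.433, -0, 1.181, -0.178], TCP at [0.261, 0.568, 0.231] pointing down, gripper open.
Joint ranges: [-3.08, 3.08], [-0.75, 2.2], [0.22, 2.44], [-1.43, 4.57], [0, 2.65], [-2.85, 2.85]. Speed limits (rad/s): [2.79, 2.79, 3.14, 3.14, 3.14, 3.14].

### API

Orientations are given as a rotation vector (axis times angle).
In Python, from cell import manip gives the robot as it stands.
- The arm moves only by the shell command python3 -m crank 'ROWS' [OPENING] [FORCE]. ROWS is JSON, a list of rows, each an object of numbers: "x", "y", "z": the shift along the tool's x, y, z in mm; "turn": the turn about the tool's z in rad. In form: [{"x": .., "y": .., "z": .., "turn": ..}, ...]. A call has 1 to 10 rows; each row shifts and turns the commanded pose from where the row before left it, along the tool's axes as they then stand; what a row does not reach is not made up. A row lasts 1/12 s, in which the tool goes at most 41.7 mm and 7.16 degrees, less where a joint would pass 70% of its speed; a pose out of reach is approached as far as the arm can. A call is refused whole if a number of a shift passes 41.7 or a number of a turn 0.125, either way. A call with a gripper value outside its range is refused whole. OPENING is the finger opening in mm, from 0 to 85.4, set as the call begins (- or left out, the last holds). The fingers move at their own pace and stop on an object; FORCE is the grip in N (left out, the last holds). Time passes only in rows, so rows that do not move let the fingers close. It gives the time, the measured TCP pose, the force and the opening at its end, in the units of the state.
- manip.get_obs(): the state, without advancing time (a new reading comes with each control period).
- manip.get_image(name): name is "scene" or "top" or "wrist"; returns the picture (420x560x3 uint8, blue, green, red); there is no depth.
- manip.get_calibration(name): a dict with "mtx" (3x3 intrinsics, pixels), "position" and "rotation" of the camera in the world. Camera axes: x right, y down, z forward; pixel columns grow to the right and rows downward; lengths in m; the calibration is good to about 2 mm. The wrist camera is an equidistant fisheye: a pixel r from the principal point sees the ray r / f radians off the axis. A picture is of the moment at which its call begins: read the wrist's pose just before it. get_calibration takes no time and is no camera call; for the wrist camera it gives the pose at the moment of the call.
- manip.close_job(): hands the job in, once; it reports no verdict.
The state is a dict: "t": time; "joint_pos": joint angles; "joint_vel": joint speeds; "joint_efforts": joint torques, N m; "position": TCP position; "tool_rot": TCP orientation; "contact_force": force on the tool from outside, world axes, zero at the start; "wrist_torque": the same for the moment, N m; "opening": opening from 0.0 (shut) to 1.0 (fully open).
Only numpy, scipy, OpenCV 4.12 (cv2) and the standard library are available. Lean on these libraries where they do the work, as an engineer would, in place of code of your own. Each camera call takes 0.05 s, during which the arm holds its last target. There are 200 camera calls.

## Working session

There is one attempt and no reset: what is moved stays moved. The work goes in short steps, Python scripts to look and compute and a shell command to move; the robot and the scene stay as the last step left them, time stands still between calls to the robot, and variables do not carry over. Pictures are saved under pics/ and viewed, about 12 in all and at most 16, crops included, and the job is handed in when it is done.

```bash
ls; mkdir -p pics; python3 - <<'E'
from cell import manip
import cv2
print(manip.get_obs(), manip.hold_point_z)
for n in("scene","top"):
    im=manip.get_image(n); cv2.imwrite(f"pics/{n}0.png",im)
    print(n,manip.get_calibration(n))
print(manip.get_calibration("wrist"))
E
```

```text
pics
{'t': 0.0, 'joint_pos': array([ 9.61512488e-01,  5.28450480e-01,  1.43390676e+00, -8.52221833e-06,
        1.18142281e+00, -1.78471045e-01]), 'joint_vel': array([-6.62795341e-04,  1.81407314e-03, -9.94279870e-04, -1.06273918e-03,
       -8.62763237e-05,  6.42477596e-05]), 'joint_efforts': array([-2.75239599e-04, -4.42347622e+01, -1.78022039e+01, -1.94510535e-04,
        8.46285751e-03, -1.19452420e-05]), 'position': array([0.26054326, 0.56730637, 0.23034186]), 'tool_rot': array([ 2.64421091,  1.69483137, -0.00317038]), 'contact_force': array([-0.50372023,  0.91515476,  0.99826198]), 'wrist_torque': array([ 0.01096795, -0.02532652,  0.00588202]), 'opening': 1.0062172141776324} 0.0187
scene {'mtx': array([[497.77308736,   0.        , 277.34488178],
       [  0.        , 497.77308736, 205.05618279],
       [  0.        ,   0.        ,   1.        ]]), 'position': array([ 1.59323551, -0.25729244,  0.98105892]), 'rotation': array([-1.83818083, -1.44529292,  0.69483335])}
top {'mtx': array([[421.73571267,   0.        , 276.65353154],
       [  0.        , 421.73571267, 214.5694585 ],
       [  0.        ,   0.        ,   1.        ]]), 'position': array([0.27854416, 0.01181356, 1.34311114]), 'rotation': array([-2.08479181,  2.13429589, -0.22670996])}
{'mtx': array([[325.1922621 ,   0.        , 277.8469913 ],
       [  0.        , 325.1922621 , 207.02575657],
       [  0.        ,   0.        ,   1.        ]]), 'position': array([0.18622588, 0.60310885, 0.37297953]), 'rotation': array([2.40005889, 1.53984951, 0.25336113])}
```

View pics/top0.png

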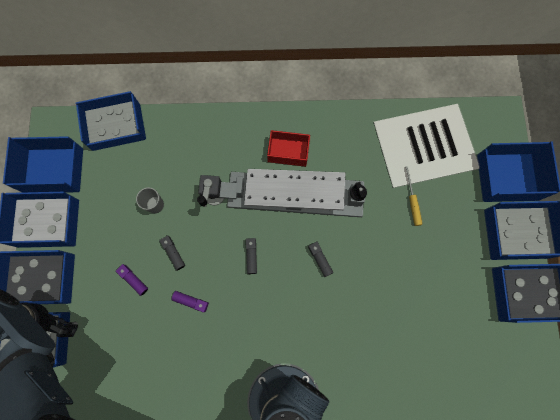

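View pics/scene0.png

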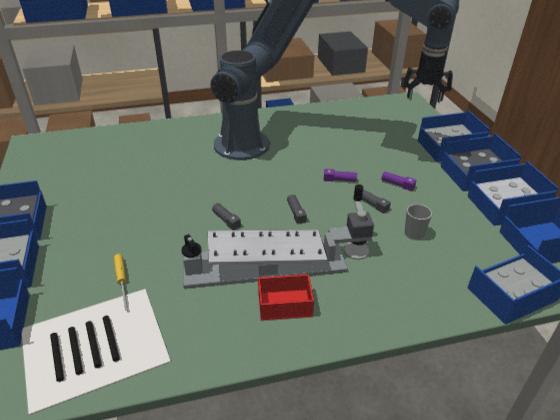

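Top view: three dark tubes are at px (172,253), (251,256) and (320,259). They fit the description: dark, round, with a square head. The purple ones at (131,279) and (190,301) are look-alikes, and the black bars at (432,142) are flat stripes on a white sheet. The crank handle is near (203,198) and the knob near (357,191). I'll confirm with an enlarged crop and masks.

```bash
cat > h.py <<'E'
import numpy as np, cv2
from scipy.spatial.transform import Rotation as R
from cell import manip
def ray(n,px,cal=None):
    c=cal or manip.get_calibration(n); K=c["mtx"]
    d=np.array([(px[0]-K[0,2])/K[0,0],(px[1]-K[1,2])/K[1,1],1.])
    if n=="wrist":
        v=d[:2]; th=np.linalg.norm(v); d=np.array([*(np.sin(th)*v/max(th,1e-9)),np.cos(th)])
    return np.array(c["position"]), R.from_rotvec(c["rotation"]).apply(d)
def onz(n,px,z,cal=None):
    p,d=ray(n,px,cal); return p+d*(z-p[2])/d[2]
def proj(n,P,cal=None):
    c=cal or manip.get_calibration(n); K=c["mtx"]
    q=R.from_rotvec(c["rotation"]).inv().apply(np.array(P)-c["position"])
    if n=="wrist":
        r=np.hypot(q[0],q[1]); th=np.arctan2(r,q[2]); v=q[:2]/max(r,1e-9)*th
    else: v=q[:2]/q[2]
    return K[0,0]*v+K[:2,2]
def delta(P,yaw=None,hold=False):
    """shift in tool mm (and turn) from the measured pose to world TCP P, jaw x-axis at world yaw"""
    o=manip.get_obs(); Rt=R.from_rotvec(o["tool_rot"])
    d=1000*Rt.inv().apply(np.array(P)-o["position"])
    x=Rt.as_matrix()[:,0]; y0=np.arctan2(x[1],x[0]); t=0
    if yaw is not None: t=-((yaw-y0+np.pi/2)%np.pi-np.pi/2)   # tool z down
    return np.round(d,1),round(t,3),round(y0,3)
E
python3 - <<'E'
from h import *
im=cv2.imread("pics/top0.png")
hsv=cv2.cvtColor(im,cv2.COLOR_BGR2HSV)
m=((im.max(2)<85)&(hsv[...,1]<70)).astype(np.uint8)
m[:225]=0;m[290:]=0;m[:,:145]=0;m[:,360:]=0
n,l,s,c=cv2.connectedComponentsWithStats(m)
for i in range(1,n):
    if s[i,4]>60:
        r=cv2.minAreaRect(np.argwhere(l==i)[:,::-1].astype(np.float32)); b=cv2.boxPoints(r)
        print(np.round(r[0],1),np.round(r[1],1),s[i,4],onz("top",r[0],.016).round(3))
        W=np.array([onz("top",q,.016) for q in b]); print(W[:,:2].round(3).tolist())
a=cv2.resize(im[165:225,185:375],None,fx=4.2,fy=4.2,interpolation=cv2.INTER_CUBIC)
b=cv2.resize(im[228:310,145:335],None,fx=4.2,fy=4.2,interpolation=cv2.INTER_CUBIC)
cv2.imwrite("pics/c1.png",np.vstack([a,b])); print(a.shape)
s=cv2.imread("pics/scene0.png")
cv2.imwrite("pics/c2.png",cv2.resize(s[170:290,170:380],None,fx=3.8,fy=3.8,interpolation=cv2.INTER_CUBIC))
E
```

```text
[171.3 252.7] [36.2 13. ] 408 [0.45  0.342 0.016]
[[0.493, 0.389], [0.511, 0.353], [0.408, 0.297], [0.39, 0.332]]
[249.5 256. ] [36. 13.] 431 [0.434 0.095 0.016]
[[0.492, 0.116], [0.491, 0.074], [0.377, 0.076], [0.378, 0.116]]
[318.5 259.5] [36.4 14.4] 466 [ 0.418 -0.122  0.016]
[[0.459, -0.077], [0.48, -0.118], [0.376, -0.166], [0.357, -0.125]]
(252, 798, 3)
```

View pics/c1.png

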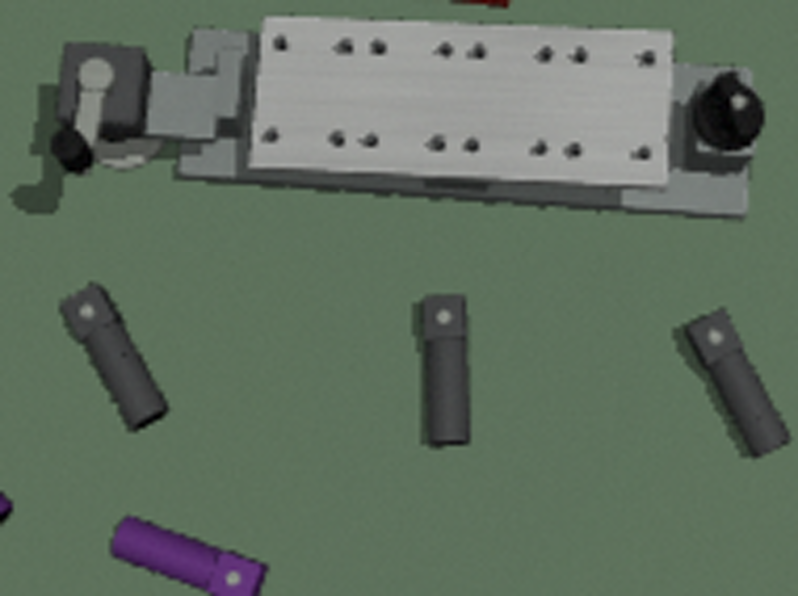

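View pics/c2.png

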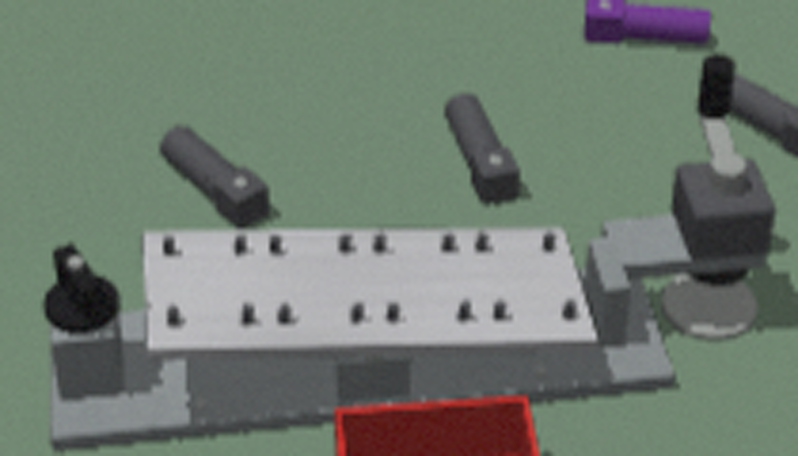

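Crops show the three grey tubes with their square heads already at the far (upper) ends, at crop px (87,311), (444,317) and (714,337). In the top crop the crank cap is at (95,73), the handle at (70,148) and the knob at (728,112). The scene crop has the handle top at (717,62) and the cap at (729,163). Now I'll fit the plate pins and triangulate the crank.

```bash
python3 - <<'E'
from h import *
t=lambda q:(q[0]/4.2+185-.4,q[1]/4.2+165-.4)
s=lambda q:(q[0]/3.8+170-.4,q[1]/3.8+170-.4)
def tri(a,b):
    p,d=ray("top",t(a));q,e=ray("scene",s(b)); d/=np.linalg.norm(d);e/=np.linalg.norm(e)
    k=np.linalg.lstsq(np.c_[d,-e],q-p,rcond=None)[0]; A=p+k[0]*d;B=q+k[1]*e
    return ((A+B)/2).round(4),np.linalg.norm(A-B).round(4)
far=[(648,57),(580,54),(545,54),(478,51),(446,50),(378,47),(345,46),(280,43)]
near=[(643,152),(573,149),(540,148),(472,145),(437,144),(371,140),(338,139),(270,135)]
F=[(x,y) for x in(.036,-.036) for y in(-.1375,-.0875,-.0625,-.0125,.0125,.0625,.0875,.1375)]
from scipy.optimize import least_squares
def f(v):
    x,y,a,th=v; M=R.from_euler("ZX",[a,th]).as_matrix()
    P=[M@np.array([u,w,.034])+[x,y,.054] for u,w in F]
    return np.concatenate([proj("top",p)-t(q) for p,q in zip(P,far+near)])
r=least_squares(f,[.56,0,0,-.1]); print("stand",r.x.round(4),np.abs(r.fun).max())
print("handle top",tri((66,142),(717,62)),"cap",tri((95,73),(729,163)))
print("knob disc",tri((728,112),(81,300)),"bar top",tri((738,101),(72,262)))
x,y,a,_=r.x; c=np.cos(a);q=np.sin(a)
for L in (.22,.2): print(L,[x-q*L,y+c*L],[x+q*L,y-c*L])
# heads
for n,p in zip("012",[(714,337),(444,317),(87,311)]):
    p=(p[0],p[1]-252); print(n,onz("top",(p[0]/4.2+184.6,p[1]/4.2+227.6),.033).round(4))
E
```

```text
stand [ 0.6331 -0.0522 -0.1075 -0.145 ] 0.34249904896648786
handle top (array([0.5814, 0.2222, 0.1812]), np.float64(0.002)) cap (array([0.6428, 0.2113, 0.1383]), np.float64(0.0001))
knob disc (array([ 0.6182, -0.2465,  0.0841]), np.float64(0.0012)) bar top (array([ 0.6169, -0.248 ,  0.1184]), np.float64(0.0029))
0.22 [np.float64(0.6566858547806932), np.float64(0.1665767179458307)] [np.float64(0.6094939806744125), np.float64(-0.2708851969888719)]
0.2 [np.float64(0.6545407695940441), np.float64(0.14669208544879878)] [np.float64(0.6116390658610616), np.float64(-0.25100056449183994)]
0 [ 0.4496 -0.2342  0.033 ]
1 [ 0.4693 -0.0339  0.033 ]
2 [0.4801 0.2324 0.033 ]
```

The handle is 62.3 mm from the axis, which matches the 62 mm given. I'll turn the tool so that tool x = world y and tool y = world x, then move over for a wrist look.

```bash
python3 -m crank '[{"turn":-0.108,"z":-18},{"turn":-0.108,"z":-18},{"turn":-0.108,"z":-18},{"turn":-0.107,"z":-18},{}]' 85; python3 -m crank '[{"x":-40,"y":25},{"x":-40,"y":25},{"x":-40,"y":25},{"x":-40,"y":25},{"x":-40,"y":25},{"x":-40,"y":25},{"x":-40,"y":25},{"x":-40,"y":25},{"x":-40,"y":25},{}]'
python3 - <<'E'
from h import *
cal=manip.get_calibration("wrist");im=manip.get_image("wrist");cv2.imwrite("pics/w1.png",im)
np.save("w1.npy",cal,allow_pickle=True)
o=manip.get_obs();print(o["contact_force"],delta((.5,.2,.3),np.pi/2))
for P in [(.5814,.2222,.1833),(.6428,.2113,.1383),(.6331,-.0522,.075)]:print(proj("wrist",P,cal).round(1))
E
```

```text
[0.35038603 0.32928046 0.58537256] (array([-234. ,  370.9,  -69.2]), np.float64(-0.431), np.float64(1.14))
[160.4 485.3]
[182.9 478.1]
[ 95.7 450.5]invalid input at $[0]: expected keys x, y, z, turn
invalid input at $[0]: expected keys x, y, z, turn
```

View pics/w1.png

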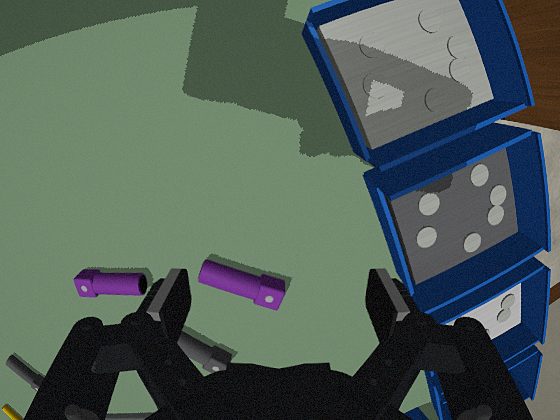

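That call was refused because every row needs all four keys. The wrist picture shows only the purple decoys and bins. Resending with full rows.

```bash
python3 -m crank '[{"x":0,"y":0,"z":-18,"turn":-0.108},{"x":0,"y":0,"z":-18,"turn":-0.108},{"x":0,"y":0,"z":-18,"turn":-0.108},{"x":0,"y":0,"z":-18,"turn":-0.107},{"x":-30,"y":30,"z":0,"turn":0}]' 85; python3 -m crank '[{"x":-32,"y":38,"z":0,"turn":0},{"x":-32,"y":38,"z":0,"turn":0},{"x":-32,"y":38,"z":0,"turn":0},{"x":-32,"y":38,"z":0,"turn":0},{"x":-32,"y":38,"z":0,"turn":0},{"x":-32,"y":38,"z":0,"turn":0},{"x":-32,"y":38,"z":0,"turn":0},{"x":-32,"y":38,"z":0,"turn":0},{"x":-32,"y":38,"z":0,"turn":0},{"x":0,"y":0,"z":0,"turn":0}]'
python3 - <<'E'
from h import *
cal=manip.get_calibration("wrist");im=manip.get_image("wrist");cv2.imwrite("pics/w2.png",im)
np.save("w2.npy",cal,allow_pickle=True)
o=manip.get_obs();print(o["position"],o["contact_force"],delta((.5814,.2222,.146),np.pi/2))
for P in [(.5814,.2222,.1833),(.6428,.2113,.1383),(.6331,-.0522,.075)]:print(proj("wrist",P,cal).round(1))
E
```

```text
t: 0.57
position: [0.2876, 0.5439, 0.3072]
tool_rot: [-2.205, -2.23, -0.013]
contact_force: [2.1, 0.2, 0.1]
opening: 0.996
t: 1.4
position: [0.5836, 0.291, 0.3025]
tool_rot: [2.226, 2.21, 0.001]
contact_force: [-0.0, 0.5, 1.0]
opening: 0.996
[0.58045316 0.29350705 0.30238274] [-1.72860138  0.16962237  0.21083363] (array([-71.2,   1.3, 156.4]), np.float64(-0.006), np.float64(1.565))
[197.7 196.1]
[202.9 239.1]
[ 45.3 210.7]
```

View pics/w2.png

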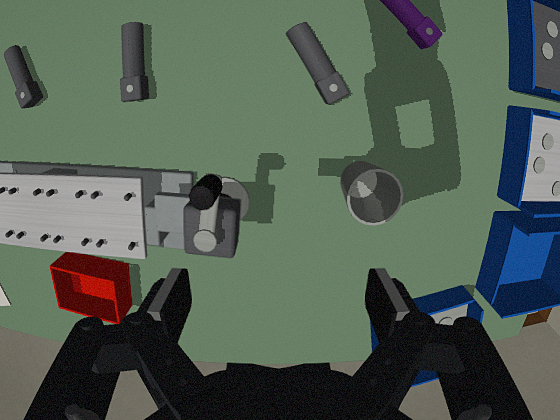

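The wrist view shows the crank cap at (204,240), where I predicted it, and the handle blob at about (208,190). The prediction for the handle top was (198,196). I'll check it by blob, without a picture.

```bash
python3 - <<'E'
from h import *
im=cv2.imread("pics/w2.png");cal=np.load("w2.npy",allow_pickle=True).item()
m=(im.max(2)<45).astype(np.uint8); m[:165]=0;m[225:]=0;m[:,:180]=0;m[:,235:]=0
n,l,s,c=cv2.connectedComponentsWithStats(m); i=1+s[1:,4].argmax();print(s[i],c[i])
r=cv2.minAreaRect(np.argwhere(l==i)[:,::-1].astype(np.float32));print(r,cv2.boxPoints(r).round(1).tolist())
obs=c[i]
P=np.array([.5814,.2222,0])
for z in(.1383,.1608,.1833):print(z,proj("wrist",P+[0,0,z],cal).round(1))
print("centroid at .1608:",onz("wrist",obs,.1608,cal).round(4), "cap",onz("wrist",(204,240),.1383,cal).round(4))
print("nadir",proj("wrist",np.array(cal["position"])-[0,0,.2],cal))
t=cv2.imread("pics/top0.png");m=(t.max(2)<45).astype(np.uint8);m[:190]=0;m[210:]=0;m[:,:192]=0;m[:,215:]=0
n,l,s,c=cv2.connectedComponentsWithStats(m);i=1+s[1:,4].argmax();print(s[i],c[i],onz("top",c[i],.1608).round(4))
E
```

```text
[ 185  174   50   37 1046] [209.31548757 194.20936902]
((210.35496520996094, 191.7555389404297), (49.14250946044922, 35.634891510009766), 3.012787342071533) [[184.89999389648438, 208.3000030517578], [186.8000030517578, 172.6999969482422], [235.8000030517578, 175.3000030517578], [234.0, 210.8000030517578]]
0.1383 [208.4 182.6]
0.1608 [203.4 188.9]
0.1833 [197.7 196.1]
centroid at .1608: [0.5866 0.2275 0.1608] cap [0.6438 0.2124 0.1383]
nadir [278.99297783  98.31509817]
[197 193  10  13  83] [201.5060241  199.97590361] [0.5823 0.2234 0.1608]
```

Good enough: handle at (0.583, 0.224) and axis at (0.643, 0.212). I'll descend on it and grip.

```bash
python3 -m crank '[{"x":-35,"y":2,"z":0,"turn":-0.006},{"x":-35,"y":0,"z":0,"turn":0},{"x":0,"y":0,"z":35,"turn":0},{"x":0,"y":0,"z":35,"turn":0},{"x":0,"y":0,"z":30,"turn":0},{"x":0,"y":0,"z":25,"turn":0},{"x":0,"y":0,"z":20,"turn":0},{"x":0,"y":0,"z":10,"turn":0},{"x":0,"y":0,"z":0,"turn":0}]'; python3 -m crank '[{"x":0,"y":0,"z":0,"turn":0},{"x":0,"y":0,"z":0,"turn":0},{"x":0,"y":0,"z":0,"turn":0},{"x":0,"y":0,"z":0,"turn":0},{"x":0,"y":0,"z":0,"turn":0},{"x":0,"y":0,"z":0,"turn":0}]' 0 60
python3 - <<'E'
from h import *
o=manip.get_obs();print(o["position"],o["opening"]*85.4,o["contact_force"],delta((.5,.2,.3),np.pi/2))
E
```

```text
t: 2.2
position: [0.5769, 0.2274, 0.1456]
tool_rot: [-2.211, -2.227, 0.008]
contact_force: [-0.5, 0.3, 0.5]
opening: 0.997
t: 2.7
position: [0.5803, 0.2265, 0.1499]
tool_rot: [2.213, 2.227, 0.002]
contact_force: [-0.4, -2.0, 4.8]
opening: 0.261
[0.5803396  0.22649496 0.14986427] 22.315568298113504 [-0.44975329 -1.98259391  4.75173201] (array([ -26.1,  -80.2, -150.3]), np.float64(0.006), np.float64(1.577))
```

Gripped: opening 22.3 mm on a 24 mm handle. There is slight upward contact, so I'll lift 4 mm. Now winding clockwise in 15° steps.

```bash
python3 -m crank '[{"x":1.5,"y":2.5,"z":-4,"turn":0},{"x":15,"y":6.2,"z":0,"turn":0},{"x":12.8,"y":9.9,"z":0,"turn":0},{"x":9.9,"y":12.8,"z":0,"turn":0},{"x":6.2,"y":15,"z":0,"turn":0},{"x":2.1,"y":16,"z":0,"turn":0},{"x":0,"y":0,"z":0,"turn":0},{"x":0,"y":0,"z":0,"turn":0}]' 0 60
python3 - <<'E'
from h import *
o=manip.get_obs();p=o["position"];print(p,o["opening"]*85.4,o["contact_force"], p[:2]-[.643,.212])
im=manip.get_image("scene");cv2.imwrite("pics/s1.png",cv2.resize(im[150:290,280:440],None,fx=4,fy=4,interpolation=cv2.INTER_CUBIC))
E
```

```text
t: 3.37
position: [0.6424, 0.2745, 0.1503]
tool_rot: [2.215, 2.227, 0.0]
contact_force: [5.7, -0.8, -11.5]
opening: 0.264
[0.64235927 0.27449496 0.15025387] 22.572569493596266 [  5.69994093  -0.83551231 -11.47827362] [-0.00064073  0.06249496]
```

View pics/s1.png

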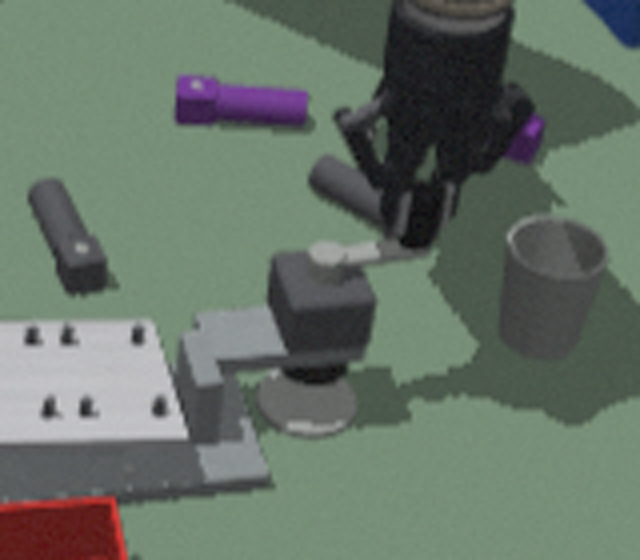

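The crank follows, with the handle firmly between the jaws and the black foot still just under the gearbox. Next, a near full turn.

```bash
python3 -m crank '[{"x":-2.1,"y":16,"z":2,"turn":0},{"x":-6.2,"y":15,"z":0,"turn":0},{"x":-9.9,"y":12.8,"z":0,"turn":0},{"x":-12.8,"y":9.9,"z":0,"turn":0},{"x":-15,"y":6.2,"z":0,"turn":0},{"x":-16,"y":2.1,"z":0,"turn":0},{"x":-16,"y":-2.1,"z":0,"turn":0},{"x":-15,"y":-6.2,"z":0,"turn":0},{"x":-12.8,"y":-9.9,"z":0,"turn":0},{"x":0,"y":0,"z":0,"turn":0}]'
python3 - <<'E'
from h import *
o=manip.get_obs();p=o["position"];print(p,o["contact_force"].round(1), p[:2]-[.643,.212])
E
python3 -m crank '[{"x":-9.9,"y":-12.8,"z":0,"turn":0},{"x":-6.2,"y":-15,"z":0,"turn":0},{"x":-2.1,"y":-16,"z":0,"turn":0},{"x":2.1,"y":-16,"z":0,"turn":0},{"x":6.2,"y":-15,"z":0,"turn":0},{"x":9.9,"y":-12.8,"z":0,"turn":0},{"x":12.8,"y":-9.9,"z":0,"turn":0},{"x":15,"y":-6.2,"z":0,"turn":0},{"x":16,"y":-2.1,"z":0,"turn":0},{"x":0,"y":0,"z":0,"turn":0}]'
python3 - <<'E'
from h import *
o=manip.get_obs();p=o["position"];print(p,o["contact_force"].round(1), p[:2]-[.643,.212],o["opening"]*85.4)
E
```

```text
t: 4.25
position: [0.6833, 0.1676, 0.1502]
tool_rot: [-2.214, -2.225, 0.006]
contact_force: [-2.5, -4.6, -6.2]
opening: 0.263
[0.68334835 0.16758261 0.15015564] [-2.5 -4.6 -6.2] [ 0.04034835 -0.04441739]
t: 5.08
position: [0.5788, 0.2154, 0.1502]
tool_rot: [-2.211, -2.229, -0.002]
contact_force: [0.5, 4.4, -7.4]
opening: 0.264
[0.57884973 0.21536037 0.15018947] [ 0.5  4.4 -7.4] [-0.06415027  0.00336037] 22.503906262922996
```

About 6.06 rad wound; the tangential force is about 5 N (free). From here I go in small steps and watch the push.

```bash
cat > f.py <<'E'
from h import *
o=manip.get_obs();p=o["position"];d=p[:2]-[.643,.212];phi=np.arctan2(d[1],d[0]);f=o["contact_force"]
print("phi",round(np.degrees(phi),1),"r",np.hypot(*d).round(4),"Ft",round(f[0]*np.sin(phi)-f[1]*np.cos(phi),1),"Fr",round(f[0]*np.cos(phi)+f[1]*np.sin(phi),1),"fz",f[2].round(1),"op",round(o["opening"]*85.4,1))
E
python3 -m crank '[{"x":16,"y":2.1,"z":0,"turn":0},{"x":15,"y":6.2,"z":0,"turn":0},{"x":12.8,"y":9.9,"z":0,"turn":0},{"x":9.9,"y":12.8,"z":0,"turn":0}]' >/dev/null; python3 f.py
python3 -m crank '[{"x":6.2,"y":15,"z":0,"turn":0},{"x":2.1,"y":16,"z":0,"turn":0}]'>/dev/null; python3 f.py
python3 -m crank '[{"x":-2.1,"y":16,"z":0,"turn":0},{"x":-6.2,"y":15,"z":0,"turn":0}]'>/dev/null; python3 f.py
python3 -m crank '[{"x":-9.9,"y":12.8,"z":0,"turn":0},{"x":-12.8,"y":9.9,"z":0,"turn":0}]'>/dev/null; python3 f.py
```

```text
phi 123.2 r 0.0638 Ft -5.3 Fr -5.1 fz -4.0 op 22.4
phi 94.1 r 0.0628 Ft -6.1 Fr -4.1 fz -0.9 op 22.9
phi 64.4 r 0.0615 Ft -5.0 Fr -2.8 fz -0.7 op 22.3
phi 34.1 r 0.0605 Ft -5.5 Fr -4.1 fz -2.7 op 22.5
```

```bash

python3 -m crank '[{"x":-15,"y":6.2,"z":0,"turn":0},{"x":-16,"y":2.1,"z":0,"turn":0}]'>/dev/null; python3 f.py
python3 -m crank '[{"x":-16,"y":-2.1,"z":0,"turn":0},{"x":-15,"y":-6.2,"z":0,"turn":0}]'>/dev/null; python3 f.py
python3 - <<'E'
from h import *
im=manip.get_image("scene");cv2.imwrite("pics/s2.png",cv2.resize(im[150:290,280:440],None,fx=4,fy=4,interpolation=cv2.INTER_CUBIC))
E
python3 f.py
```

```text
phi 3.2 r 0.0598 Ft -4.5 Fr -3.5 fz -3.8 op 22.6
phi -28.0 r 0.0598 Ft -5.8 Fr -3.3 fz -6.6 op 22.6
phi -32.2 r 0.0598 Ft 2.0 Fr -2.5 fz -2.9 op 22.4
```

View pics/s2.png

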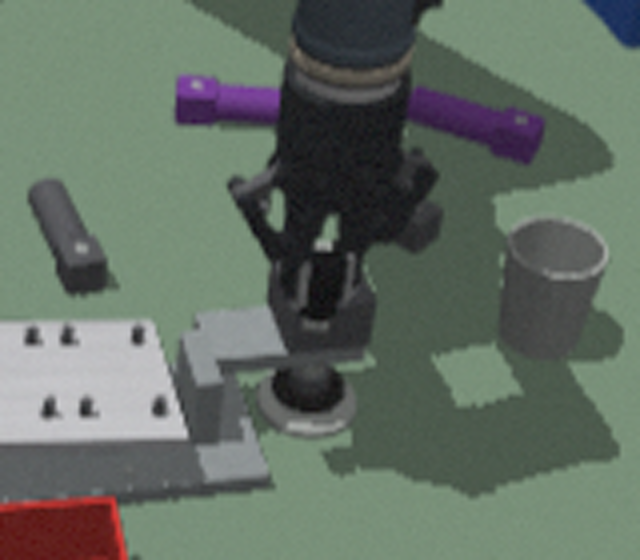

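The foot's front edge is about 410 px, against 413 px if it were seated on the pad, so touch is very near. Continuing in 0.5 rad steps.

```bash

python3 -m crank '[{"x":-12.8,"y":-9.9,"z":0,"turn":0},{"x":-9.9,"y":-12.8,"z":0,"turn":0}]'>/dev/null; python3 f.py
python3 -m crank '[{"x":-6.2,"y":-15,"z":0,"turn":0},{"x":-2.1,"y":-16,"z":0,"turn":0}]'>/dev/null; python3 f.py
python3 -m crank '[{"x":0,"y":0,"z":0,"turn":0}]'>/dev/null; python3 f.py
python3 -m crank '[{"x":0,"y":0,"z":0,"turn":0}]'>/dev/null; python3 f.py
```

```text
phi -58.3 r 0.0604 Ft -5.9 Fr -1.9 fz -8.7 op 22.4
phi -89.0 r 0.0614 Ft -5.1 Fr -2.4 fz -11.1 op 22.0
phi -93.7 r 0.0615 Ft 4.2 Fr 1.9 fz -6.5 op 22.1
phi -93.0 r 0.0615 Ft 4.5 Fr 1.7 fz -4.9 op 22.1
```

```bash

python3 -m crank '[{"x":2.1,"y":-16,"z":1,"turn":0},{"x":6.2,"y":-15,"z":1,"turn":0}]'>/dev/null; python3 f.py
python3 -m crank '[{"x":0,"y":0,"z":0,"turn":0},{"x":0,"y":0,"z":0,"turn":0}]'>/dev/null; python3 f.py
python3 -m crank '[{"x":9.9,"y":-12.8,"z":0,"turn":0},{"x":12.8,"y":-9.9,"z":0,"turn":0}]'>/dev/null; python3 f.py
python3 -m crank '[{"x":0,"y":0,"z":0,"turn":0},{"x":0,"y":0,"z":0,"turn":0}]'>/dev/null; python3 f.py
python3 - <<'E'
from h import *
im=manip.get_image("scene");a=im[150:290,280:440];b=cv2.imread("pics/s2.png")
a=cv2.resize(a,None,fx=4,fy=4,interpolation=cv2.INTER_CUBIC)
cv2.imwrite("pics/s3.png",np.hstack([x[320:460,220:400] for x in(b,a)]).repeat(2,0).repeat(2,1))
E
```

```text
phi -115.7 r 0.0623 Ft -5.4 Fr 6.5 fz 2.0 op 22.2
phi -120.8 r 0.0625 Ft 2.2 Fr 5.9 fz 2.1 op 22.5
phi -147.1 r 0.0634 Ft -5.5 Fr 6.1 fz 3.1 op 22.4
phi -151.7 r 0.0636 Ft 1.0 Fr 6.9 fz 6.0 op 22.5
```

View pics/s3.png

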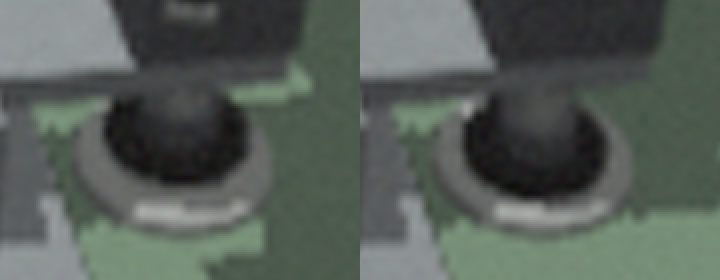

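The foot dropped about 14 px between the frames. Its front edge is now at about 200, against a seated value of about 200, so contact is imminent. Continuing.

```bash

python3 -m crank '[{"x":15,"y":-6.2,"z":0,"turn":0},{"x":16,"y":-2.1,"z":0,"turn":0}]'>/dev/null; python3 f.py
python3 -m crank '[{"x":0,"y":0,"z":0,"turn":0},{"x":0,"y":0,"z":0,"turn":0}]'>/dev/null; python3 f.py
python3 -m crank '[{"x":16,"y":2.1,"z":0,"turn":0},{"x":15,"y":6.2,"z":0,"turn":0}]'>/dev/null; python3 f.py
python3 -m crank '[{"x":0,"y":0,"z":0,"turn":0},{"x":0,"y":0,"z":0,"turn":0}]'>/dev/null; python3 f.py
python3 - <<'E'
from h import *
im=manip.get_image("scene");cv2.imwrite("pics/s4raw.png",im)
b=cv2.imread("pics/s3.png")
E
```

```text
phi -178.2 r 0.0642 Ft -7.8 Fr 4.6 fz 3.2 op 22.5
phi 177.9 r 0.0641 Ft 1.8 Fr 7.1 fz 3.7 op 22.3
phi 152.0 r 0.0643 Ft -8.2 Fr 0.2 fz 2.4 op 22.2
phi 148.0 r 0.064 Ft 2.0 Fr 6.5 fz 3.4 op 22.3
```

```bash

python3 -m crank '[{"x":12.8,"y":9.9,"z":0,"turn":0}]'>/dev/null; python3 f.py
python3 -m crank '[{"x":0,"y":0,"z":0,"turn":0},{"x":0,"y":0,"z":0,"turn":0}]'>/dev/null; python3 f.py
python3 - <<'E'
from h import *
from scipy.ndimage import gaussian_filter1d as g
a=cv2.imread("pics/s2.png");b=cv2.imread("pics/s3.png")[::2,::2]
c=manip.get_image("scene"); r=lambda im:cv2.resize(im[150:290,280:440],None,fx=4,fy=4,interpolation=cv2.INTER_CUBIC)
d=cv2.imread("pics/s4raw.png")
for n,x in(("s2",a[320:460,220:400]),("s3",b[:,180:]),("s4",r(d)[320:460,220:400]),("now",r(c)[320:460,220:400])):
    col=x[:,75:105].mean((1,2)); print(n,col[84:116:2].round().astype(int))
E
```

```text
phi 138.5 r 0.0641 Ft -9.3 Fr 1.6 fz 5.1 op 22.5
phi 134.0 r 0.0638 Ft -0.8 Fr 5.7 fz 4.8 op 22.3
s2 [ 27  28  25  37  59  84  96 108 113 125 143 156 158 147 126 107]
s3 [ 30  28  28  26  22  23  28  49  77 113 137 153 156 145 124 106]
s4 [ 27  24  26  27  23  24  27  47  75 111 136 153 156 144 124 105]
now [ 28  24  27  28  24  25  27  46  75 111 136 153 155 143 123 105]
```

The foot edge is the same in s3, s4 and now, so contact came at about 11.7 rad and I'm about 1.3 rad past it. The push rose about 4 N, so the foot force is about 80 N. I'll release, lift, and go over the knob.

```bash

python3 -m crank '[{"x":0,"y":0,"z":0,"turn":0},{"x":0,"y":0,"z":0,"turn":0},{"x":0,"y":0,"z":0,"turn":0},{"x":0,"y":0,"z":0,"turn":0},{"x":0,"y":0,"z":0,"turn":0},{"x":0,"y":0,"z":-30,"turn":0},{"x":0,"y":0,"z":-40,"turn":0},{"x":0,"y":0,"z":-40,"turn":0},{"x":0,"y":0,"z":-40,"turn":0}]' 85
python3 -m crank '[{"x":-40,"y":1,"z":0,"turn":0},{"x":-40,"y":1,"z":0,"turn":0},{"x":-40,"y":1,"z":0,"turn":0},{"x":-40,"y":2,"z":0,"turn":0},{"x":-40,"y":2,"z":0,"turn":0},{"x":-40,"y":2,"z":0,"turn":0},{"x":-40,"y":2,"z":0,"turn":0},{"x":-40,"y":2,"z":0,"turn":0},{"x":-40,"y":2,"z":0,"turn":0},{"x":-40,"y":2,"z":0,"turn":0}]' >/dev/null
python3 -m crank '[{"x":-40,"y":0,"z":0,"turn":0},{"x":-40,"y":0,"z":0,"turn":0},{"x":-20,"y":0,"z":0,"turn":0},{"x":0,"y":0,"z":0,"turn":0},{"x":0,"y":0,"z":0,"turn":0}]'
python3 - <<'E'
from h import *
cal=manip.get_calibration("wrist");im=manip.get_image("wrist");np.save("w3.npy",cal,allow_pickle=True);cv2.imwrite("pics/w3.png",im)
p=proj("wrist",(.617,-.248,.118),cal);print(p)
x,y=p.astype(int);c=im[max(0,y-90):y+90,max(0,x-120):x+120];print(max(0,x-120),max(0,y-90))
cv2.imwrite("pics/w3c.png",cv2.resize(c,None,fx=3,fy=3,interpolation=cv2.INTER_CUBIC))
E
```

```text
t: 9.28
position: [0.5978, 0.2561, 0.2996]
tool_rot: [-2.215, -2.228, 0.001]
contact_force: [0.7, 0.0, 0.9]
opening: 0.995
t: 10.53
position: [0.6177, -0.245, 0.2978]
tool_rot: [-2.217, -2.225, -0.0]
contact_force: [-0.1, 0.4, 0.5]
opening: 0.996
[274.33340969 180.24282746]
154 90
```

View pics/w3c.png

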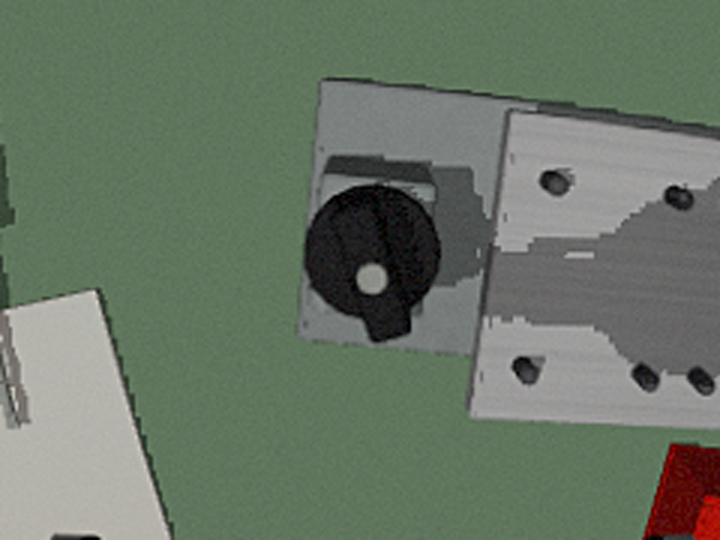

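The wrist crop (right = +y, down = +x) shows the knob disc centre at about (372,252). The bar runs to its end at about (391,336), tilted about 16° from x. I'll compute the bar pose and a joint estimate of the tilt.

```bash
python3 - <<'E'
from h import *
from scipy.optimize import least_squares
cal=np.load("w3.npy",allow_pickle=True).item()
w=lambda q:(q[0]/3+154-.3,q[1]/3+90-.3)
for q,z in (((372,252),.09),((391,336),.118),((371,280),.118),((332,215),.118),((368,335),.118),((375,190),.118),((410,325),.118)): print(q,onz("wrist",w(q),z,cal).round(4))
t=lambda q:(q[0]/4.2+185-.4,q[1]/4.2+165-.4)
s=lambda q:(q[0]/3.8+170-.4,q[1]/3.8+170-.4)
far=[(648,57),(580,54),(545,54),(478,51),(446,50),(378,47),(345,46),(280,43)]
near=[(643,152),(573,149),(540,148),(472,145),(437,144),(371,140),(338,139),(270,135)]
sn=[(169,240),(240,240),(277,240),(346,238),(380,238),(450,238),(483,238),(549,238)]
sf=[(174,312),(247,310),(286,310),(357,309),(392,308),(466,307),(500,307),(570,306)]
F=[(x,y) for x in(.036,-.036) for y in(-.1375,-.0875,-.0625,-.0125,.0125,.0625,.0875,.1375)]
wp=[(.036,-.1375,(525,368)),(.036,-.0875,(645,376)),(.036,-.0625,(700,380)),(-.036,-.1375,(553,181)),(-.036,-.0875,(678,197))]
def f(v,use="tsw"):
    x,y,a,th,*o=v; M=R.from_euler("ZX",[a,th]).as_matrix(); out=[]
    pt=lambda u,q,h=.034:M@np.array([u,q,h])+[x,y,.054]
    P=[pt(u,q) for u,q in F]
    if "t" in use: out+=[proj("top",p)-t(q) for p,q in zip(P,far+near)]
    if "s" in use: out+=[proj("scene",p)-s(q) for p,q in zip(P,sf+sn)]
    if "w" in use: out+=[proj("wrist",pt(u,q),cal)-w(k) for u,q,k in wp]
    return np.concatenate(out)
for u in("t","s","ts","tsw"):
    r=least_squares(f,[.63,-.05,-.1,-.1],args=(u,));print(u,r.x.round(4),np.abs(r.fun).max().round(2))
E
```

```text
(372, 252) [ 0.6166 -0.2446  0.09  ]
(391, 336) [ 0.64   -0.2379  0.118 ]
(371, 280) [ 0.6199 -0.2449  0.118 ]
(332, 215) [ 0.5974 -0.2581  0.118 ]
(368, 335) [ 0.6397 -0.2459  0.118 ]
(375, 190) [ 0.5888 -0.2437  0.118 ]
(410, 325) [ 0.636  -0.2313  0.118 ]
t [ 0.6331 -0.0522 -0.1075 -0.145 ] 0.34
s [ 0.641  -0.0529 -0.0988 -0.1111] 0.49
ts [ 0.6363 -0.0519 -0.099  -0.112 ] 1.58
tsw [ 0.6362 -0.0519 -0.1025 -0.1031] 1.53
```

Bar axis at (0.6165, -0.2455), direction about 0.27 rad, top at 0.118. Tilt is about -0.11, so about 3.7 rad clockwise is needed, and joint 6 can do that in one grip.

```bash

python3 -m crank '[{"x":-0.5,"y":-1,"z":30,"turn":-0.09},{"x":0,"y":0,"z":35,"turn":-0.09},{"x":0,"y":0,"z":35,"turn":-0.09},{"x":0,"y":0,"z":30,"turn":0},{"x":0,"y":0,"z":25,"turn":0},{"x":0,"y":0,"z":20,"turn":0},{"x":0,"y":0,"z":15,"turn":0},{"x":0,"y":0,"z":10,"turn":0},{"x":0,"y":0,"z":0,"turn":0},{"x":0,"y":0,"z":0,"turn":0}]' 45
python3 -m crank '[{"x":0,"y":0,"z":0,"turn":0},{"x":0,"y":0,"z":0,"turn":0},{"x":0,"y":0,"z":0,"turn":0},{"x":0,"y":0,"z":0,"turn":0},{"x":0,"y":0,"z":0,"turn":0}]' 0 40
python3 - <<'E'
from h import *
o=manip.get_obs();print(o["joint_pos"].round(2),o["wrist_torque"],o["opening"]*85.4,delta((.6165,-.2455,.097),1.84))
E
```

```text
t: 11.42
position: [0.6173, -0.2429, 0.0984]
tool_rot: [-1.892, -2.507, -0.0]
contact_force: [-0.6, -0.5, -0.7]
opening: 0.53
t: 11.83
position: [0.6182, -0.2449, 0.1001]
tool_rot: [1.893, 2.503, 0.001]
contact_force: [0.8, -0.9, 7.1]
opening: 0.173
[-0.54  0.73  1.43  0.    0.97 -2.39] [-0.01175832  0.02144154 -0.02524873] 14.733843950541123 (array([-0.1, -1.8,  3.1]), np.float64(0.007), np.float64(1.847))
```

```bash
T='{"x":0,"y":0,"z":0,"turn":0.12}'
for i in 1 2; do :; done
python3 -m crank '[{"x":0,"y":0,"z":0,"turn":0.12},{"x":0,"y":0,"z":0,"turn":0.12},{"x":0,"y":0,"z":0,"turn":0.12},{"x":0,"y":0,"z":0,"turn":0.12},{"x":0,"y":0,"z":0,"turn":0.12},{"x":0,"y":0,"z":0,"turn":0.12},{"x":0,"y":0,"z":0,"turn":0.12},{"x":0,"y":0,"z":0,"turn":0.12},{"x":0,"y":0,"z":0,"turn":0.12},{"x":0,"y":0,"z":0,"turn":0.12}]'
python3 -m crank '[{"x":0,"y":0,"z":0,"turn":0.12},{"x":0,"y":0,"z":0,"turn":0.12},{"x":0,"y":0,"z":0,"turn":0.12},{"x":0,"y":0,"z":0,"turn":0.12},{"x":0,"y":0,"z":0,"turn":0.12},{"x":0,"y":0,"z":0,"turn":0.12},{"x":0,"y":0,"z":0,"turn":0.12},{"x":0,"y":0,"z":0,"turn":0.12},{"x":0,"y":0,"z":0,"turn":0.12},{"x":0,"y":0,"z":0,"turn":0.12}]'
python3 -m crank '[{"x":0,"y":0,"z":0,"turn":0.12},{"x":0,"y":0,"z":0,"turn":0.12},{"x":0,"y":0,"z":0,"turn":0.12},{"x":0,"y":0,"z":0,"turn":0.12},{"x":0,"y":0,"z":0,"turn":0.12},{"x":0,"y":0,"z":0,"turn":0.12},{"x":0,"y":0,"z":0,"turn":0.12},{"x":0,"y":0,"z":0,"turn":0},{"x":0,"y":0,"z":0,"turn":0}]'
python3 - <<'E'
from h import *
o=manip.get_obs();print(o["joint_pos"].round(2),o["opening"]*85.4)
a=manip.get_image("scene");cv2.imwrite("pics/s5r.png",a);b=manip.get_image("top");cv2.imwrite("pics/t5r.png",b)
A=cv2.resize(a[215:265,200:340],None,fx=5.6,fy=5.6,interpolation=cv2.INTER_CUBIC)
B=cv2.resize(b[160:215,240:360],None,fx=5.6,fy=5.6,interpolation=cv2.INTER_CUBIC)
C=np.zeros((A.shape[0]+B.shape[0],784,3),np.uint8);C[:A.shape[0],:A.shape[1]]=A;C[A.shape[0]:,:B.shape[1]]=B
cv2.imwrite("pics/s5.png",C);print(A.shape)
E
```

```text
t: 12.67
position: [0.6179, -0.2459, 0.1001]
tool_rot: [2.977, 0.99, 0.002]
contact_force: [0.2, -2.0, 5.8]
opening: 0.176
t: 13.5
position: [0.6169, -0.2459, 0.1001]
tool_rot: [3.017, -0.864, 0.002]
contact_force: [-2.7, -3.0, 7.3]
opening: 0.178
t: 14.25
position: [0.6165, -0.2453, 0.1001]
tool_rot: [2.408, -2.015, 0.001]
contact_force: [-4.4, -1.4, 8.7]
opening: 0.175
[-0.55  0.73  1.43 -0.    0.98  0.85] 14.951673043784162
(280, 784, 3)
```

View pics/s5.png

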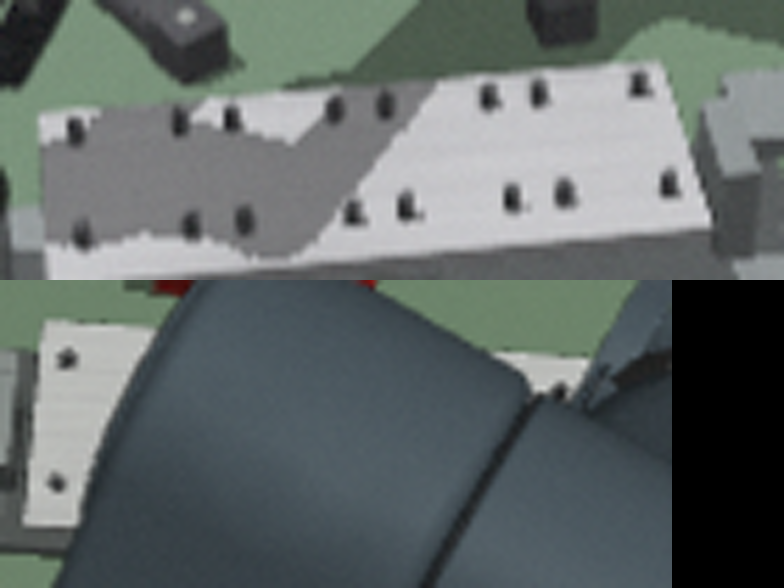

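The scene view shows the plate's +y end has risen: pin tops run from (77,123) at the -y end to (640,75) at the +y end. The tube heads are undisturbed. Fitting the tilt the same way as before.

```bash
python3 - <<'E'
from h import *
from scipy.optimize import least_squares
s=lambda q:(q[0]/5.6+200-.4,q[1]/5.6+215-.4)
s0=lambda q:(q[0]/3.8+170-.4,q[1]/3.8+170-.4)
n1=[(77,123),(181,114),(233,111),(335,102),(386,97),(489,89),(540,86),(640,75)]
f1=[(83,227),(192,217),(246,211),(353,206),(405,198),(513,190),(565,184),(670,175)]
sn=[(169,240),(240,240),(277,240),(346,238),(380,238),(450,238),(483,238),(549,238)]
sf=[(174,312),(247,310),(286,310),(357,309),(392,308),(466,307),(500,307),(570,306)]
F=[(x,y) for x in(.036,-.036) for y in(-.1375,-.0875,-.0625,-.0125,.0125,.0625,.0875,.1375)]
def f(v):
    x,y,a,th1,th0=v; out=[]
    for th,o in((th1,[s(q) for q in f1+n1]),(th0,[s0(q) for q in sf+sn])):
        M=R.from_euler("ZX",[a,th]).as_matrix()
        out+=[proj("scene",M@np.array([u,w,.034])+[x,y,.054])-k for (u,w),k in zip(F,o)]
    return np.concatenate(out)
r=least_squares(f,[.63,-.05,-.1,0,-.1]);print(r.x.round(4),np.abs(r.fun).max().round(2))
J=np.linalg.inv(r.jac.T@r.jac)*r.fun.var();print(np.sqrt(np.diag(J)).round(4), "diff",r.x[3]-r.x[4])
E
```

```text
[ 0.6406 -0.0524 -0.0986 -0.0131 -0.109 ] 0.6
[0.0002 0.0001 0.0028 0.0034 0.0033] diff 0.09586362426725688
```

The tilt change of 0.096 agrees with the knob turn of 3.24 rad. The remainder is -0.013, so I'll turn 0.42 more, then release and lift.

```bash

python3 -m crank '[{"x":0,"y":0,"z":0,"turn":0.11},{"x":0,"y":0,"z":0,"turn":0.11},{"x":0,"y":0,"z":0,"turn":0.1},{"x":0,"y":0,"z":0,"turn":0.1},{"x":0,"y":0,"z":0,"turn":0},{"x":0,"y":0,"z":0,"turn":0},{"x":0,"y":0,"z":0,"turn":0}]' >/dev/null
python3 -m crank '[{"x":0,"y":0,"z":0,"turn":0},{"x":0,"y":0,"z":0,"turn":0},{"x":0,"y":0,"z":0,"turn":0},{"x":0,"y":0,"z":-30,"turn":0},{"x":0,"y":0,"z":-40,"turn":0},{"x":0,"y":0,"z":-40,"turn":0},{"x":0,"y":0,"z":-40,"turn":0},{"x":0,"y":0,"z":-40,"turn":0},{"x":0,"y":0,"z":-10,"turn":0}]' 45
python3 - <<'E'
from h import *
print(delta((.634,-.052,.30),1.47))
E
```

```text
t: 15.68
position: [0.6201, -0.2454, 0.3062]
tool_rot: [-1.934, 2.469, -0.019]
contact_force: [1.8, -0.1, 0.7]
opening: 0.529
(array([-191.1,   32.9,    5. ]), np.float64(-0.141), np.float64(-1.813))
```

```bash

python3 -m crank '[{"x":-38,"y":6.5,"z":0,"turn":0},{"x":-38,"y":6.5,"z":0,"turn":0},{"x":-38,"y":6.5,"z":0,"turn":0},{"x":-38,"y":6.5,"z":0,"turn":0},{"x":-39,"y":6.5,"z":0,"turn":0},{"x":0,"y":0,"z":0,"turn":-0.12},{"x":0,"y":0,"z":0,"turn":-0.12},{"x":0,"y":0,"z":0,"turn":-0.12},{"x":0,"y":0,"z":0,"turn":-0.12},{"x":0,"y":0,"z":0,"turn":-0.12}]' 60 >/dev/null
python3 -m crank '[{"x":0,"y":0,"z":0,"turn":-0.12},{"x":0,"y":0,"z":0,"turn":-0.12},{"x":0,"y":0,"z":0,"turn":-0.12},{"x":0,"y":0,"z":0,"turn":-0.12},{"x":0,"y":0,"z":0,"turn":-0.12},{"x":0,"y":0,"z":0,"turn":-0.12},{"x":0,"y":0,"z":0,"turn":-0.12},{"x":0,"y":0,"z":0,"turn":-0.12},{"x":0,"y":0,"z":0,"turn":-0.12},{"x":0,"y":0,"z":0,"turn":-0.12}]' >/dev/null
python3 -m crank '[{"x":0,"y":0,"z":0,"turn":-0.12},{"x":0,"y":0,"z":0,"turn":-0.12},{"x":0,"y":0,"z":0,"turn":-0.12},{"x":0,"y":0,"z":0,"turn":-0.12},{"x":0,"y":0,"z":0,"turn":-0.12},{"x":0,"y":0,"z":0,"turn":-0.12},{"x":0,"y":0,"z":0,"turn":-0.12},{"x":0,"y":0,"z":0,"turn":-0.12},{"x":0,"y":0,"z":0,"turn":-0.12},{"x":0,"y":0,"z":0,"turn":-0.12}]' >/dev/null
python3 -m crank '[{"x":0,"y":0,"z":0,"turn":-0.12},{"x":0,"y":0,"z":0,"turn":-0.12},{"x":0,"y":0,"z":0,"turn":-0.04},{"x":0,"y":0,"z":0,"turn":0},{"x":0,"y":0,"z":0,"turn":0},{"x":0,"y":0,"z":0,"turn":0}]'
python3 - <<'E'
from h import *
print(manip.get_obs()["joint_pos"].round(2),delta((.634,-.052,.30),1.47))
cal=manip.get_calibration("wrist");im=manip.get_image("wrist");np.save("w4.npy",cal,allow_pickle=True);cv2.imwrite("pics/w4.png",im)
cv2.imwrite("pics/s6r.png",manip.get_image("scene"));cv2.imwrite("pics/t6r.png",manip.get_image("top"))
cv2.imwrite("pics/w4c.png",cv2.resize(im[:300],None,fx=1.42,fy=1.42,interpolation=cv2.INTER_CUBIC))
E
```

```text
t: 18.68
position: [0.6311, -0.0507, 0.2978]
tool_rot: [-2.334, -2.102, 0.001]
contact_force: [0.3, 0.1, 0.2]
opening: 0.701
[-0.26  0.48  1.33  0.    1.34 -1.72] (array([-1. ,  3. , -2.2]), np.float64(-0.004), np.float64(1.466))
```

View pics/w4c.png

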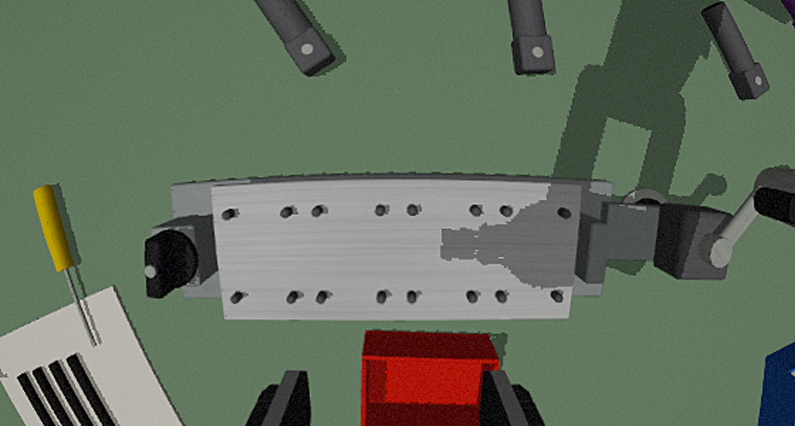

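The plate looks level. The three tube heads face the plate, and the screwdriver is untouched. I'll measure the pins by blobs in the wrist, scene and top views.

```bash
cat > lvl.py <<'E'
from h import *
from scipy.optimize import least_squares
F=[(x,y) for x in(.036,-.036) for y in(-.1375,-.0875,-.0625,-.0125,.0125,.0625,.0875,.1375)]
def pins(n,im,cal,v,win,thr=90):
    g=im.max(2).astype(float); out=[]
    M=R.from_euler("ZX",v[2:4]).as_matrix()
    for u,w in F:
        p=proj(n,M@np.array([u,w,.0285])+[v[0],v[1],.054],cal); x,y=np.round(p).astype(int)
        x0,y0=max(x-win,0),max(y-win,0)
        q=g[y0:y+win+1,x0:x+win+1]; wt=np.clip(thr-q,0,None)
        if wt.size==0 or wt.sum()<thr*2 or (q<thr).mean()>.6: out.append(None);continue
        yy,xx=np.mgrid[y0:y0+q.shape[0],x0:x0+q.shape[1]]
        out.append(np.array([(wt*xx).sum(),(wt*yy).sum()])/wt.sum())
    return out
def fit(views,v0):
    def f(v):
        M=R.from_euler("ZX",v[2:4]).as_matrix()
        return np.concatenate([proj(n,M@np.array([u,w,.0285])+[v[0],v[1],.054],c)-q for n,c,Q in views for (u,w),q in zip(F,Q) if q is not None])
    r=least_squares(f,v0,loss="soft_l1",f_scale=.5); return r.x,np.abs(f(r.x)).max(),sum(q is not None for _,_,Q in views for q in Q)
E
python3 - <<'E'
from lvl import *
v0=[.636,-.052,-.1,0.]
V=[]
for n,file,win,c in(("wrist","w4",8,np.load("w4.npy",allow_pickle=True).item()),("scene","s6r",3,manip.get_calibration("scene")),("top","t6r",3,manip.get_calibration("top"))):
    im=cv2.imread(f"pics/{file}.png"); v=v0
    for k in range(3):
        Q=pins(n,im,c,v,win); x,e,N=fit([(n,c,Q)],v); v=list(x)
    print(n,x.round(4),e.round(2),N); V.append((n,c,Q))
for i in range(0,3): 
    x,e,N=fit(V[:i+1],v0);print(i,x.round(4),e.round(2),N)
E
```

```text
wrist [ 0.637  -0.0493 -0.1004 -0.0009] 1.36 16
scene [ 0.6414 -0.053  -0.0953  0.0032] 0.33 13
top [ 0.632  -0.0442 -0.0363  0.1742] 0.0 1
0 [ 0.637  -0.0493 -0.1004 -0.0009] 1.36 16
1 [ 0.6372 -0.0496 -0.0957  0.0218] 1.78 29
2 [ 0.6372 -0.0497 -0.0952  0.0216] 2.58 30
```

The plate is level: wrist -0.001 and scene +0.003 rad. Plate centre is about (0.637, -0.050), yaw -0.10. Next I measure the tubes from the wrist.

```bash

python3 -m crank '[{"x":25,"y":-33,"z":-7,"turn":0},{"x":25,"y":-33,"z":-7,"turn":0},{"x":25,"y":-33,"z":-7,"turn":0},{"x":25,"y":-33,"z":-7,"turn":0},{"x":23,"y":-33,"z":-7,"turn":0},{"x":0,"y":0,"z":0,"turn":0},{"x":0,"y":0,"z":0,"turn":0}]' 60
cat > tubes.py <<'E'
from h import *
def tubes(im,cal,zp=.016,show=True):
    hsv=cv2.cvtColor(im,cv2.COLOR_BGR2HSV)
    m=((im.max(2)<95)&(hsv[...,1]<60)).astype(np.uint8); m=cv2.morphologyEx(m,cv2.MORPH_OPEN,np.ones((3,3)))
    n,l,s,c=cv2.connectedComponentsWithStats(m); out=[]
    for i in range(1,n):
        if s[i,4]<300: continue
        px=np.argwhere(l==i)[:,::-1].astype(float)
        W=np.array([onz("wrist",q,zp,cal)[:2] for q in px[::2]])*1000
        r=cv2.minAreaRect(W.astype(np.float32)); L,w=max(r[1]),min(r[1])
        if not(85<L<150 and 22<w<60): continue
        b=cv2.boxPoints(r); e=b[1]-b[0] if np.linalg.norm(b[1]-b[0])>np.linalg.norm(b[2]-b[1]) else b[2]-b[1]
        a=np.arctan2(e[1],e[0]); a=(a+np.pi/2)%np.pi-np.pi/2
        out.append((c[i],np.array(r[0])/1000,a,L,w)); print(c[i].round(0),"centre",np.round(r[0],1),"axis yaw",round(a,3),"LxW",round(L),round(w),s[i,4])
    return out
E
python3 - <<'E'
from tubes import *
cal=manip.get_calibration("wrist");im=manip.get_image("wrist");np.save("w5.npy",cal,allow_pickle=True);cv2.imwrite("pics/w5.png",im)
tubes(im,cal); print(cal["position"])
cv2.imwrite("pics/w5c.png",cv2.resize(im,None,fx=1.42,fy=1.42,interpolation=cv2.INTER_CUBIC))
E
```

```text
t: 19.42
position: [0.4797, 0.089, 0.3341]
tool_rot: [2.33, 2.105, 0.002]
contact_force: [-0.1, 0.2, 0.1]
opening: 0.702
[277. 127.] centre [438.3  95. ] axis yaw 0.02 LxW 113 37 1709
[441. 127.] centre [455.1 344.4] axis yaw 0.566 LxW 116 37 1335
[133. 137.] centre [ 418.7 -122.8] axis yaw 0.403 LxW 113 48 1402
[197. 281.] centre [676.7 -69.2] axis yaw -0.525 LxW 98 22 521
[0.39771439 0.0980608  0.47646648]
```

View pics/w5c.png

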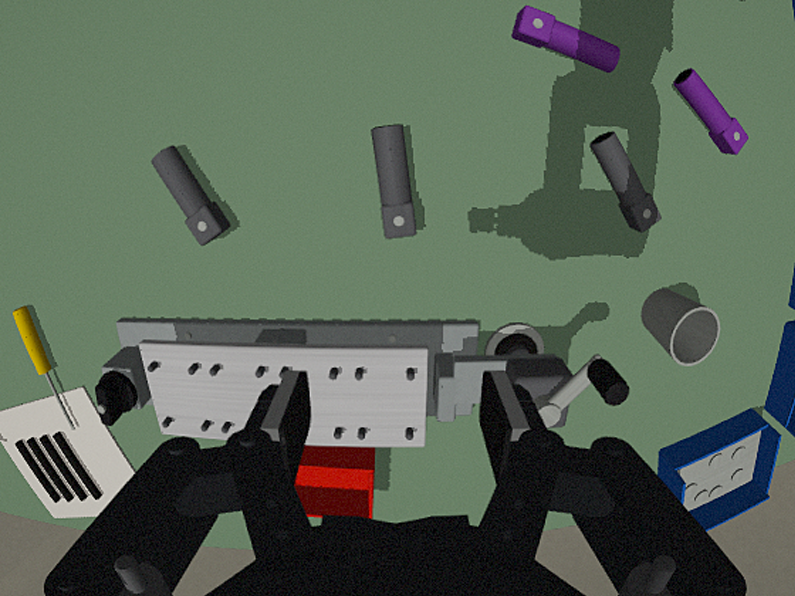

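All three tubes are found, consistent with the top view: A (452,343), B (437,95) and C (418,-122) mm. The plate pins overlapped by the fingers gave a false fourth hit, which I ignore. Starting with tube B.

```bash
python3 - <<'E'
from h import *
print(delta((.4375,.095,.005),.02+np.pi/2))
E
```

```text
(array([  2.5, -44.9, 328.7]), np.float64(-0.123), np.float64(1.468))
```

```bash

python3 -m crank '[{"x":1,"y":-22,"z":35,"turn":-0.06},{"x":1,"y":-23,"z":40,"turn":-0.06},{"x":0,"y":0,"z":40,"turn":0},{"x":0,"y":0,"z":40,"turn":0},{"x":0,"y":0,"z":40,"turn":0},{"x":0,"y":0,"z":40,"turn":0},{"x":0,"y":0,"z":35,"turn":0},{"x":0,"y":0,"z":25,"turn":0},{"x":0,"y":0,"z":0,"turn":0},{"x":0,"y":0,"z":0,"turn":0}]' 70
python3 - <<'E'
from h import *
print(delta((.4375,.095,.005),.02+np.pi/2))
E
python3 -m crank '[{"x":0,"y":0,"z":20,"turn":0},{"x":0,"y":0,"z":13,"turn":0},{"x":0,"y":0,"z":0,"turn":0},{"x":0,"y":0,"z":0,"turn":0}]'
python3 -m crank '[{"x":0,"y":0,"z":0,"turn":0},{"x":0,"y":0,"z":0,"turn":0},{"x":0,"y":0,"z":0,"turn":0},{"x":0,"y":0,"z":0,"turn":0},{"x":0,"y":0,"z":0,"turn":0}]' 0 80
python3 -m crank '[{"x":0,"y":0,"z":-20,"turn":0},{"x":0,"y":0,"z":-30,"turn":0},{"x":0,"y":0,"z":-40,"turn":0},{"x":0,"y":0,"z":-40,"turn":0},{"x":0,"y":0,"z":-30,"turn":0},{"x":0,"y":0,"z":0,"turn":0},{"x":0,"y":0,"z":0,"turn":0}]'
python3 - <<'E'
from h import *
print(delta((.6333,-.0873,.165),-.1+np.pi/2))
E
```

```text
t: 20.3
position: [0.4387, 0.092, 0.0404]
tool_rot: [-2.203, -2.236, 0.004]
contact_force: [0.5, -0.1, -0.2]
opening: 0.823
(array([ 3. , -1.1, 35.4]), np.float64(-0.005), np.float64(1.585))
t: 20.63
position: [0.4398, 0.0925, 0.0101]
tool_rot: [2.203, 2.238, 0.003]
contact_force: [-0.2, 0.3, 0.1]
opening: 0.819
t: 21.05
position: [0.4392, 0.0928, 0.0105]
tool_rot: [2.202, 2.238, 0.003]
contact_force: [-0.3, -1.0, 9.9]
opening: 0.341
t: 21.63
position: [0.4392, 0.0929, 0.1708]
tool_rot: [2.201, 2.237, 0.005]
contact_force: [-1.2, -0.1, -2.6]
opening: 0.339
(array([-183.4,  191.1,    6.8]), np.float64(0.116), np.float64(1.587))
```

Held, with opening 29 mm where the reading runs about 2 mm low. Carrying it to above cradle 1.

```bash

python3 -m crank '[{"x":-30,"y":32,"z":0,"turn":0},{"x":-31,"y":32,"z":0,"turn":0},{"x":-31,"y":32,"z":0,"turn":0},{"x":-31,"y":32,"z":0,"turn":0},{"x":-31,"y":32,"z":0,"turn":0},{"x":-29,"y":31,"z":0,"turn":0},{"x":0,"y":0,"z":0,"turn":0.06},{"x":0,"y":0,"z":0,"turn":0.056},{"x":0,"y":0,"z":0,"turn":0},{"x":0,"y":0,"z":0,"turn":0}]'
python3 - <<'E'
from tubes import *
print(manip.get_obs()["position"],delta((.635,-.0873,.088),-.1+np.pi/2))
cal=manip.get_calibration("wrist");im=manip.get_image("wrist");np.save("w6.npy",cal,allow_pickle=True);cv2.imwrite("pics/w6.png",im)
cv2.imwrite("pics/w6c.png",cv2.resize(im[60:360,100:460],None,fx=2,fy=2,interpolation=cv2.INTER_CUBIC))
E
```

```text
t: 22.47
position: [0.6199, -0.0767, 0.1662]
tool_rot: [-2.325, -2.106, 0.004]
contact_force: [-0.7, 0.6, -2.3]
opening: 0.338
[ 0.61986896 -0.07671302  0.16621329] (array([-9.1, 16.5, 78.1]), np.float64(0.001), np.float64(1.472))
```

View pics/w6c.png

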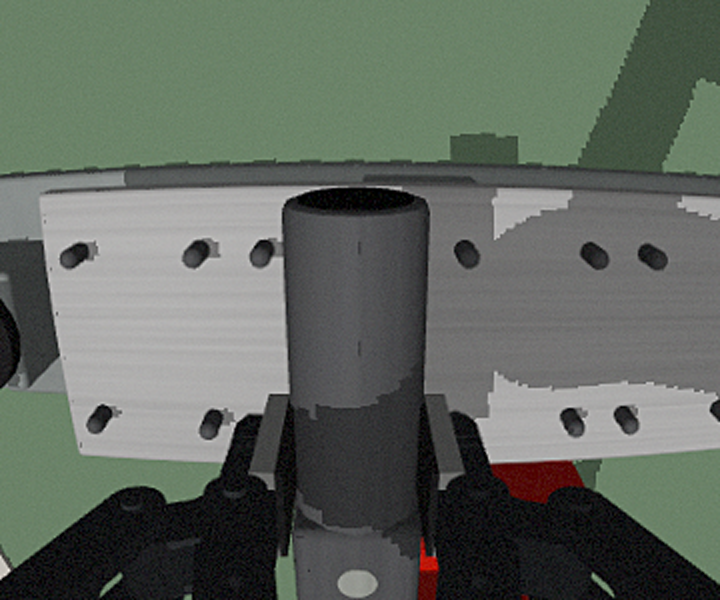

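The tube is held with its head to the far side. Cradle 1's near-left pin is at crop (265,252). I'll cross-check the plate position from the visible pins.

```bash
cat > pl.py <<'E'
import sys
from lvl import *
def plate(name,scale=None):
    cal=np.load(name+".npy",allow_pickle=True).item();im=cv2.imread(f"pics/{name}.png");v=np.array([.637,-.050,-.1])
    Q=[]
    pts=eval(sys.argv[2])
    def f(v):
        M=R.from_euler("Z",v[2]).as_matrix()
        return np.concatenate([proj("wrist",M@np.array([u,w,.0285])+[v[0],v[1],.054],cal)-np.array(q) for u,w,q in pts])
    r=least_squares(f,v);print("plate",r.x.round(4),np.abs(r.fun).max().round(2))
    for i in range(4): print(i,(r.x[:2]+R.from_euler("Z",r.x[2]).apply([0,-.1125+.075*i,0])[:2]).round(4))
plate(sys.argv[1])
E
python3 pl.py w6 '[(u,w,(x/2+99.7,y/2+59.7)) for u,w,x,y in [(-.036,-.1375,78,254),(-.036,-.0875,198,252),(-.036,-.0625,264,252),(-.036,.0125,467,253),(-.036,.0625,594,255),(-.036,.0875,652,256),(.036,-.1375,101,418),(.036,-.0875,213,423),(.036,.0625,572,420),(.036,.0875,626,417)]]'
```

```text
plate [ 0.6373 -0.0491 -0.1004] 2.45
0 [ 0.626 -0.161]
1 [ 0.6335 -0.0864]
2 [ 0.641  -0.0118]
3 [0.6486 0.0629]
```

The plate pose is confirmed to within 1 mm. Lowering into cradle 1.

```bash

python3 -m crank '[{"x":-8.4,"y":16.2,"z":0,"turn":0},{"x":0,"y":0,"z":20,"turn":0},{"x":0,"y":0,"z":20,"turn":0},{"x":0,"y":0,"z":0,"turn":0},{"x":0,"y":0,"z":0,"turn":0}]'
python3 - <<'E'
from h import *
print(delta((.635,-.0866,.0865),-.1+np.pi/2))
E
```

```text
t: 22.93
position: [0.6352, -0.0861, 0.1274]
tool_rot: [-2.325, -2.107, 0.004]
contact_force: [-0.1, -0.4, -2.1]
opening: 0.343
(array([-0.5,  0. , 40.9]), np.float64(0.002), np.float64(1.472))
```

```bash

python3 -m crank '[{"x":-0.5,"y":0,"z":15,"turn":0},{"x":0,"y":0,"z":13,"turn":0},{"x":0,"y":0,"z":8,"turn":0},{"x":0,"y":0,"z":4.5,"turn":0},{"x":0,"y":0,"z":0,"turn":0},{"x":0,"y":0,"z":0,"turn":0}]'
python3 -m crank '[{"x":0,"y":0,"z":0,"turn":0},{"x":0,"y":0,"z":0,"turn":0},{"x":0,"y":0,"z":0,"turn":0},{"x":0,"y":0,"z":-10,"turn":0},{"x":0,"y":0,"z":-30,"turn":0},{"x":0,"y":0,"z":-40,"turn":0},{"x":0,"y":0,"z":-40,"turn":0},{"x":0,"y":0,"z":-40,"turn":0},{"x":0,"y":0,"z":0,"turn":0},{"x":0,"y":0,"z":0,"turn":0}]' 48
python3 - <<'E'
from tubes import *
cal=manip.get_calibration("wrist");im=manip.get_image("wrist");np.save("w7.npy",cal,allow_pickle=True);cv2.imwrite("pics/w7.png",im)
tubes(im,cal,.091);print("--bench");tubes(im,cal)
print(delta((.452,.343,.16),.5+np.pi/2),delta((.418,-.122,.16),.43+np.pi/2))
E
```

```text
t: 23.43
position: [0.637, -0.0876, 0.0885]
tool_rot: [-2.329, -2.108, 0.0]
contact_force: [-0.4, -1.1, -3.2]
opening: 0.343
t: 24.27
position: [0.639, -0.0882, 0.2536]
tool_rot: [2.323, 2.103, 0.007]
contact_force: [-0.2, 0.6, -0.1]
opening: 0.563
[469. 164.] centre [638.4 119.1] axis yaw -0.403 LxW 91 56 2338
[279. 179.] centre [638.  -86.7] axis yaw -0.098 LxW 116 33 3605
[455. 404.] centre [1073.   189.4] axis yaw 0.286 LxW 136 49 465
--bench
[279. 179.] centre [658.3 -88.7] axis yaw -0.098 LxW 144 41 3605
(array([ 410.2, -227.6,   89.6]), np.float64(-0.6), np.float64(1.471)) (array([ -55.9, -215.2,   90.1]), np.float64(-0.53), np.float64(1.471))
```

Tube B sits at (638,-87), yaw -0.098, in cradle 1 (634,-86). Going for tube C, with a re-measure on the way.

```bash

python3 -m crank '[{"x":-8,"y":-30,"z":-5,"turn":0},{"x":-8,"y":-30,"z":-5,"turn":0},{"x":-8,"y":-30,"z":-5,"turn":0},{"x":-8,"y":-30,"z":-5,"turn":0},{"x":-8,"y":-30,"z":-5,"turn":0},{"x":-8,"y":-30,"z":-5,"turn":0},{"x":-7,"y":-25,"z":0,"turn":0},{"x":0,"y":0,"z":0,"turn":-0.11},{"x":0,"y":0,"z":0,"turn":-0.11},{"x":0,"y":0,"z":0,"turn":-0.11}]' 70
python3 -m crank '[{"x":0,"y":0,"z":0,"turn":-0.1},{"x":0,"y":0,"z":0,"turn":-0.1},{"x":0,"y":0,"z":0,"turn":0},{"x":0,"y":0,"z":0,"turn":0},{"x":0,"y":0,"z":0,"turn":0}]'
python3 - <<'E'
from tubes import *
cal=manip.get_calibration("wrist");im=manip.get_image("wrist");np.save("w8.npy",cal,allow_pickle=True);cv2.imwrite("pics/w8.png",im)
for q,c,a,L,w in tubes(im,cal): print(delta((*c,.010),a+np.pi/2))
E
```

```text
t: 25.15
position: [0.4258, -0.1214, 0.2774]
tool_rot: [-1.944, -2.464, 0.001]
contact_force: [-0.3, 0.1, -0.3]
opening: 0.821
t: 25.57
position: [0.427, -0.1216, 0.2778]
tool_rot: [-1.698, -2.641, 0.0]
contact_force: [0.6, 0.2, 1.2]
opening: 0.818
[277. 160.] centre [ 422.4 -123.8] axis yaw 0.438 LxW 114 34 2182
[503. 293.] centre [458.3 343.2] axis yaw 0.589 LxW 129 55 841
[236. 333.] centre [711.5 -67.4] axis yaw -0.105 LxW 148 54 1615
(array([-2.00e-01, -4.90e+00,  2.68e+02]), np.float64(-0.009), np.float64(1.999))
(array([409.6, 221.8, 268.3]), np.float64(-0.16), np.float64(1.999))
(array([-69.1, 281.4, 267.7]), np.float64(0.534), np.float64(1.999))
```

```bash

python3 -m crank '[{"x":0,"y":-6,"z":30,"turn":-0.009},{"x":0,"y":0,"z":40,"turn":0},{"x":0,"y":0,"z":40,"turn":0},{"x":0,"y":0,"z":40,"turn":0},{"x":0,"y":0,"z":40,"turn":0},{"x":0,"y":0,"z":30,"turn":0},{"x":0,"y":0,"z":25,"turn":0},{"x":0,"y":0,"z":15,"turn":0},{"x":0,"y":0,"z":8,"turn":0},{"x":0,"y":0,"z":0,"turn":0}]'
python3 -m crank '[{"x":0,"y":0,"z":0,"turn":0},{"x":0,"y":0,"z":0,"turn":0},{"x":0,"y":0,"z":0,"turn":0},{"x":0,"y":0,"z":0,"turn":0},{"x":0,"y":0,"z":0,"turn":0}]' 0 80
python3 -m crank '[{"x":0,"y":0,"z":-20,"turn":0},{"x":0,"y":0,"z":-30,"turn":0},{"x":0,"y":0,"z":-40,"turn":0},{"x":0,"y":0,"z":-40,"turn":0},{"x":0,"y":0,"z":-30,"turn":0},{"x":0,"y":0,"z":0,"turn":0.108},{"x":0,"y":0,"z":0,"turn":0.108},{"x":0,"y":0,"z":0,"turn":0.108},{"x":0,"y":0,"z":0,"turn":0.108},{"x":0,"y":0,"z":0,"turn":0.108}]'
python3 - <<'E'
from h import *
print(delta((.6275,-.161,.165),-.1+np.pi/2))
E
```

```text
t: 26.45
position: [0.4214, -0.1241, 0.0089]
tool_rot: [-1.684, -2.649, 0.0]
contact_force: [-0.4, 0.2, 0.6]
opening: 0.824
t: 26.87
position: [0.4227, -0.1248, 0.0121]
tool_rot: [1.682, 2.65, -0.0]
contact_force: [0.0, 0.9, 6.6]
opening: 0.341
t: 27.7
position: [0.4216, -0.1241, 0.1714]
tool_rot: [2.335, 2.1, 0.001]
contact_force: [0.7, -0.2, -2.8]
opening: 0.338
(array([-14.9, 208.7,   6.6]), np.float64(-0.006), np.float64(1.465))
```

```bash

python3 -m crank '[{"x":-2,"y":30,"z":0,"turn":-0.006},{"x":-2,"y":30,"z":0,"turn":0},{"x":-2,"y":30,"z":0,"turn":0},{"x":-2,"y":30,"z":0,"turn":0},{"x":-2,"y":30,"z":0,"turn":0},{"x":-2,"y":30,"z":0,"turn":0},{"x":-2,"y":28,"z":0,"turn":0},{"x":0,"y":0,"z":0,"turn":0},{"x":0,"y":0,"z":0,"turn":0}]'
python3 - <<'E'
from tubes import *
cal=manip.get_calibration("wrist");im=manip.get_image("wrist");np.save("w9.npy",cal,allow_pickle=True);cv2.imwrite("pics/w9.png",im)
o=manip.get_obs();tubes(im,cal,o["position"][2]+.0045)
print(delta((.6275,-.161,.0875),-.1+np.pi/2))
E
```

```text
t: 28.45
position: [0.6283, -0.1581, 0.1706]
tool_rot: [2.323, 2.114, 0.0]
contact_force: [-1.1, 0.3, -1.9]
opening: 0.339
[280. 260.] centre [ 630.6 -157.3] axis yaw -0.122 LxW 121 55 9467
[108. 405.] centre [ 748.1 -325.6] axis yaw -1.307 LxW 116 48 1545
[439. 404.] centre [777.7 -41.4] axis yaw 0.495 LxW 87 39 1329
(array([-3.3,  1.3, 82.8]), np.float64(0.006), np.float64(1.476))
```

```bash

python3 -m crank '[{"x":-3.2,"y":1,"z":20,"turn":0.006},{"x":0,"y":0,"z":20,"turn":0},{"x":0,"y":0,"z":15,"turn":0},{"x":0,"y":0,"z":12,"turn":0},{"x":0,"y":0,"z":9,"turn":0},{"x":0,"y":0,"z":5,"turn":0},{"x":0,"y":0,"z":0,"turn":0},{"x":0,"y":0,"z":0,"turn":0}]'
python3 -m crank '[{"x":0,"y":0,"z":0,"turn":0},{"x":0,"y":0,"z":0,"turn":0},{"x":0,"y":0,"z":0,"turn":0},{"x":0,"y":0,"z":-10,"turn":0},{"x":0,"y":0,"z":-30,"turn":0},{"x":0,"y":0,"z":-40,"turn":0},{"x":0,"y":0,"z":-40,"turn":0},{"x":0,"y":0,"z":-40,"turn":0},{"x":0,"y":0,"z":0,"turn":0},{"x":0,"y":0,"z":0,"turn":0}]' 48
python3 - <<'E'
from tubes import *
cal=manip.get_calibration("wrist");im=manip.get_image("wrist");np.save("w10.npy",cal,allow_pickle=True);cv2.imwrite("pics/w10.png",im)
tubes(im,cal,.091)
print(delta((.452,.343,.28),.5+np.pi/2))
E
```

```text
t: 29.17
position: [0.6285, -0.1616, 0.0898]
tool_rot: [2.33, 2.106, 0.0]
contact_force: [-0.8, 0.3, -2.5]
opening: 0.34
t: 30.0
position: [0.6304, -0.1623, 0.2546]
tool_rot: [2.324, 2.101, 0.006]
contact_force: [0.3, -0.3, -0.4]
opening: 0.56
[279. 180.] centre [ 629.8 -161.5] axis yaw -0.086 LxW 116 32 3498
[355. 181.] centre [638.7 -83.1] axis yaw -0.098 LxW 115 44 3626
(array([ 484.3, -226.6,  -29.6]), np.float64(-0.601), np.float64(1.47))
```

C is in cradle 0, at (630,-161) against (626,-161). Now tube A.

```bash

python3 -m crank '[{"x":37,"y":-17,"z":-3,"turn":0},{"x":37,"y":-17,"z":-3,"turn":0},{"x":37,"y":-17,"z":-3,"turn":0},{"x":37,"y":-17,"z":-3,"turn":0},{"x":37,"y":-17,"z":-3,"turn":0},{"x":37,"y":-17,"z":-3,"turn":0},{"x":37,"y":-17,"z":-3,"turn":0},{"x":37,"y":-17,"z":-3,"turn":0},{"x":37,"y":-18,"z":-3,"turn":0},{"x":37,"y":-18,"z":-3,"turn":0}]' 70 >/dev/null
python3 -m crank '[{"x":38,"y":-18,"z":0,"turn":0},{"x":38,"y":-18,"z":0,"turn":0},{"x":38,"y":-18,"z":0,"turn":0},{"x":0,"y":0,"z":0,"turn":-0.11},{"x":0,"y":0,"z":0,"turn":-0.11},{"x":0,"y":0,"z":0,"turn":-0.11},{"x":0,"y":0,"z":0,"turn":-0.11},{"x":0,"y":0,"z":0,"turn":-0.11},{"x":0,"y":0,"z":0,"turn":0},{"x":0,"y":0,"z":0,"turn":0}]'
python3 - <<'E'
from tubes import *
cal=manip.get_calibration("wrist");im=manip.get_image("wrist");np.save("w11.npy",cal,allow_pickle=True);cv2.imwrite("pics/w11.png",im)
for q,c,a,L,w in tubes(im,cal): print(delta((*c,.010),a+np.pi/2))
E
```

```text
t: 31.72
position: [0.4518, 0.3413, 0.2781]
tool_rot: [-1.674, -2.657, 0.004]
contact_force: [-0.1, 0.2, -0.0]
opening: 0.821
[279. 165.] centre [453.9 344.1] axis yaw 0.513 LxW 114 35 1727
(array([  1.7,   3.6, 268.4]), np.float64(-0.067), np.float64(2.017))
```

```bash

python3 -m crank '[{"x":1.7,"y":1.5,"z":30,"turn":-0.067},{"x":0,"y":0,"z":40,"turn":0},{"x":0,"y":0,"z":40,"turn":0},{"x":0,"y":0,"z":40,"turn":0},{"x":0,"y":0,"z":40,"turn":0},{"x":0,"y":0,"z":30,"turn":0},{"x":0,"y":0,"z":25,"turn":0},{"x":0,"y":0,"z":15,"turn":0},{"x":0,"y":0,"z":8,"turn":0},{"x":0,"y":0,"z":0,"turn":0}]'
python3 -m crank '[{"x":0,"y":0,"z":0,"turn":0},{"x":0,"y":0,"z":0,"turn":0},{"x":0,"y":0,"z":0,"turn":0},{"x":0,"y":0,"z":0,"turn":0},{"x":0,"y":0,"z":0,"turn":0}]' 0 80
python3 -m crank '[{"x":0,"y":0,"z":-20,"turn":0},{"x":0,"y":0,"z":-30,"turn":0},{"x":0,"y":0,"z":-40,"turn":0},{"x":0,"y":0,"z":-40,"turn":0},{"x":0,"y":0,"z":-40,"turn":0},{"x":0,"y":0,"z":-30,"turn":0.122},{"x":0,"y":0,"z":-20,"turn":0.122},{"x":0,"y":0,"z":0,"turn":0.122},{"x":0,"y":0,"z":0,"turn":0.122},{"x":0,"y":0,"z":0,"turn":0.122}]'
python3 - <<'E'
from h import *
print(manip.get_obs()["position"],delta((.650,.063,.22),-.1+np.pi/2))
E
```

```text
t: 32.6
position: [0.4521, 0.3432, 0.0095]
tool_rot: [-1.582, -2.712, 0.005]
contact_force: [0.2, 0.3, 0.2]
opening: 0.823
t: 33.02
position: [0.4544, 0.3443, 0.0135]
tool_rot: [1.58, 2.713, 0.004]
contact_force: [0.3, -0.6, 5.2]
opening: 0.338
t: 33.85
position: [0.4527, 0.3437, 0.2326]
tool_rot: [2.329, 2.108, 0.002]
contact_force: [-0.4, 0.2, -3.3]
opening: 0.34
[0.45272549 0.34372423 0.2326475 ] (array([-259.7,  224.3,   12.7]), np.float64(0.0), np.float64(1.471))
```

```bash

python3 -m crank '[{"x":-29,"y":25,"z":0,"turn":0},{"x":-29,"y":25,"z":0,"turn":0},{"x":-29,"y":25,"z":0,"turn":0},{"x":-29,"y":25,"z":0,"turn":0},{"x":-29,"y":25,"z":0,"turn":0},{"x":-29,"y":25,"z":0,"turn":0},{"x":-29,"y":25,"z":0,"turn":0},{"x":-29,"y":25,"z":0,"turn":0},{"x":-28,"y":24,"z":0,"turn":0},{"x":0,"y":0,"z":0,"turn":0}]'
python3 -m crank '[{"x":0,"y":0,"z":30,"turn":0},{"x":0,"y":0,"z":30,"turn":0},{"x":0,"y":0,"z":0,"turn":0},{"x":0,"y":0,"z":0,"turn":0}]'
python3 - <<'E'
from tubes import *
cal=manip.get_calibration("wrist");im=manip.get_image("wrist");np.save("w12.npy",cal,allow_pickle=True);cv2.imwrite("pics/w12.png",im)
o=manip.get_obs();tubes(im,cal,o["position"][2]+.0025)
print(delta((.650,.063,.0885),-.1+np.pi/2))
E
```

```text
t: 34.68
position: [0.6564, 0.0569, 0.2318]
tool_rot: [2.324, 2.103, 0.002]
contact_force: [1.3, 0.4, -3.2]
opening: 0.335
t: 35.02
position: [0.6497, 0.0644, 0.1698]
tool_rot: [-2.32, -2.112, 0.006]
contact_force: [0.6, 0.6, -2.8]
opening: 0.335
[279. 265.] centre [653.5  64.8] axis yaw -0.093 LxW 123 54 11798
[110. 406.] centre [778.6 -95.6] axis yaw -1.023 LxW 117 43 1422
[440. 404.] centre [799.4 182.2] axis yaw 0.513 LxW 90 39 1265
(array([-1.5, -1.4, 83.3]), np.float64(0.006), np.float64(1.477))
```

```bash

python3 -m crank '[{"x":-1,"y":0,"z":20,"turn":0.003},{"x":0,"y":0,"z":20,"turn":0},{"x":0,"y":0,"z":0,"turn":0},{"x":0,"y":0,"z":0,"turn":0}]'
python3 - <<'E'
from h import *
print(delta((.650,.063,.0885),-.1+np.pi/2))
E
python3 -m crank '[{"x":0,"y":0,"z":16,"turn":0},{"x":0,"y":0,"z":12,"turn":0},{"x":0,"y":0,"z":8,"turn":0},{"x":0,"y":0,"z":5,"turn":0},{"x":0,"y":0,"z":0,"turn":0},{"x":0,"y":0,"z":0,"turn":0}]'
python3 -m crank '[{"x":0,"y":0,"z":0,"turn":0},{"x":0,"y":0,"z":0,"turn":0},{"x":0,"y":0,"z":0,"turn":0},{"x":0,"y":0,"z":-10,"turn":0},{"x":0,"y":0,"z":-30,"turn":0},{"x":0,"y":0,"z":-40,"turn":0},{"x":0,"y":0,"z":-40,"turn":0},{"x":0,"y":0,"z":-40,"turn":0},{"x":0,"y":-20,"z":-20,"turn":0},{"x":0,"y":-20,"z":0,"turn":0}]' 48
python3 -m crank '[{"x":-30,"y":0,"z":0,"turn":0},{"x":-30,"y":0,"z":0,"turn":0},{"x":-30,"y":0,"z":0,"turn":0},{"x":-20,"y":0,"z":0,"turn":0},{"x":0,"y":0,"z":0,"turn":0},{"x":0,"y":0,"z":0,"turn":0}]' 60
python3 - <<'E'
from tubes import *
cal=manip.get_calibration("wrist");im=manip.get_image("wrist");np.save("w13.npy",cal,allow_pickle=True);cv2.imwrite("pics/w13.png",im)
tubes(im,cal,.091)
s=manip.get_image("scene");cv2.imwrite("pics/s13.png",s)
a=cv2.resize(im[:330],(560,330));b=cv2.resize(s[190:290,170:400],(560,243))
cv2.imwrite("pics/f13.png",np.vstack([a,b]))
E
```

```text
t: 35.4
position: [0.6521, 0.0634, 0.1327]
tool_rot: [2.325, 2.112, 0.001]
contact_force: [-0.2, 0.5, -3.6]
opening: 0.333
(array([-0.6, -2.1, 44.2]), np.float64(0.004), np.float64(1.474))
t: 35.9
position: [0.652, 0.0631, 0.0906]
tool_rot: [2.326, 2.111, -0.0]
contact_force: [0.1, 0.6, -2.4]
opening: 0.342
t: 36.73
position: [0.6162, 0.0666, 0.2786]
tool_rot: [2.318, 2.103, 0.017]
contact_force: [0.5, 0.1, -0.4]
opening: 0.56
t: 37.23
position: [0.6015, -0.0436, 0.2716]
tool_rot: [2.328, 2.108, 0.002]
contact_force: [-0.1, 0.4, -0.6]
opening: 0.702
[173. 215.] centre [ 630.3 -166.2] axis yaw -0.075 LxW 118 45 2648
[240. 216.] centre [639.4 -87.3] axis yaw -0.113 LxW 117 34 2706
[380. 215.] centre [654.7  66.1] axis yaw -0.125 LxW 115 43 2777
```

View pics/f13.png

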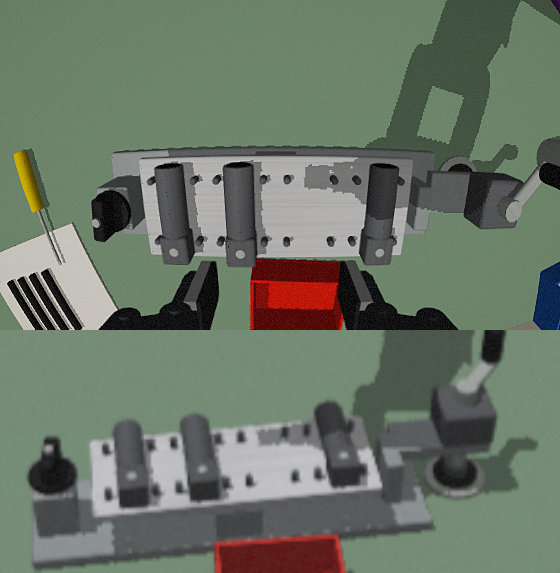

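All three tubes lie between their pins with heads on the far side, and the foot is on the pad. Final numeric checks: level, crank angle, and leftover tubes on the bench.

```bash
python3 - <<'E'
from lvl import *
c=np.load("w13.npy",allow_pickle=True).item();im=cv2.imread("pics/w13.png")
def pinsel(n,im,c,win,v):
    for k in range(3):
        Q=pins(n,im,c,v,win,80)
        # drop pins next to tubes (cradles 0,1,3)
        Q=[q if abs(w) in(.0125,) or w==.0625 else None for (u,w),q in zip(F,Q)] if n=="x" else Q
        x,e,N=fit([(n,c,Q)],v); v=list(x)
    return x.round(4),e.round(2),N
print("wrist",pinsel("wrist",im,c,6,[.637,-.05,-.1,0]))
s=cv2.imread("pics/s13.png");print("scene",pinsel("scene",s,manip.get_calibration("scene"),3,[.641,-.053,-.095,0]))
s6=cv2.imread("pics/s6r.png")
# plate end-edge displacement between level measurement and now
for n,(x,y,w,h) in {"plate -y end":(203,228,12,36),"plate +y end":(318,222,14,36)}.items():
    g=lambda i:cv2.cvtColor(i[y:y+h,x:x+w],cv2.COLOR_BGR2GRAY).astype(np.float32)
    print(n,cv2.phaseCorrelate(g(s6),g(s)))
r=lambda i:cv2.resize(i[150:290,280:440],None,fx=4,fy=4,interpolation=cv2.INTER_CUBIC)[320:460,220:400]
for n,i in(("s4",cv2.imread("pics/s4raw.png")),("now",s)): print(n,r(i)[:,75:105].mean((1,2))[84:116:2].round().astype(int))
def hand(i):
    m=(i.max(2)<50).astype(np.uint8);m[:165]=0;m[210:]=0;m[:,:345]=0;m[:,400:]=0
    k,l,st,ce=cv2.connectedComponentsWithStats(m);j=1+st[1:,4].argmax();return st[j],ce[j]
for q in(s6,s): print("handle",hand(q))
t=manip.get_image("top");hsv=cv2.cvtColor(t,cv2.COLOR_BGR2HSV)
m=((t.max(2)<85)&(hsv[...,1]<70)).astype(np.uint8);m[:225]=0;m[350:]=0;m[:,:90]=0;m[:,360:]=0
k,l,st,ce=cv2.connectedComponentsWithStats(m);print("dark bench blobs",[(list(st[j]),) for j in range(1,k) if st[j,4]>60])
E
```

```text
wrist (array([ 0.636 , -0.0497, -0.1052, -0.0214]), np.float64(2.49), 15)
scene (array([ 0.6416, -0.0578, -0.1401,  0.0575]), np.float64(2.64), 8)
plate -y end ((-0.08265010733618183, -0.02491164839237925), 1.0140819483333163)
plate +y end ((0.61202382364778, -0.33496608488934143), 0.615640441135124)
s4 [ 27  24  26  27  23  24  27  47  75 111 136 153 156 144 124 105]
now [ 29  26  26  26  24  26  30  45  61  88 112 134 145 140 122 104]
handle (array([367, 187,  10,  16, 125], dtype=int32), array([371.928, 194.72 ]))
handle (array([368, 187,   9,  16, 118], dtype=int32), array([371.94067797, 194.46610169]))
dark bench blobs [([np.int32(120), np.int32(225), np.int32(192), np.int32(125), np.int32(12177)],)]
```

The -y end of the plate has not shifted since the level check (0.03 px). The crank handle and foot are unchanged too. Both pin refits are spoiled by tubes sitting beside the pins, and the +y window contains the new tube. The only dark blob in the top view is the arm. Handing in.

```bash
python3 -c "
from cell import manip
print(manip.close_job())"
```

```text
the job is handed in; nothing more can be done
None
```

The check plate is set up and loaded with all three tubes that were on the bench, and the job is handed in after about 37 s of robot time. No verdict was reported.

- **Leg:** I wound the crank about 13.1 rad clockwise. The foot touched at about 11.7 rad, and the handle push rose from about 5.5 to 9.3 N. I estimate about 80 N at the foot; the force itself can't be measured directly. At the end the handle sat where I left it and the foot was still on the pad.
- **Level:** I turned the knob about 3.66 rad clockwise. Two camera fits taken before loading gave tilts of -0.001 and +0.003 rad.
- **Tubes:** They lie in cradles 0, 1 and 3 with their square heads to the far side. The last look put them about 4 to 6 mm off centre along the cradle and up to 5 mm across. No fourth tube was visible on the bench.
- **Bystanders:** The screwdriver, red box, steel cup and purple look-alikes were left alone.

**Checks that disagreed:** The level fits repeated after loading gave -0.02 and +0.06 rad. I discounted them because the dark tubes beside the pins spoil that method. The evidence that the plate stayed level is that its -y end moved only 0.03 pixels in the scene view between the level check and the end. The same check at the +y end was unusable because a tube now covers it. The foot's edge in the scene image shifted by under a quarter of a pixel, which I put down to shadow.

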